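# Fill and close a clay rattle in its plaster mould

### The job

Tip all six clay pellets from the cup into the hollow of the lower half of the plaster mould, and stand the empty cup upright on the bench again. Then take the other half of the mould off the round plaster bat, set it on the lower half the right way round so that both dowels enter their sockets and the faces close flush, and press the pair together firmly, with about 15 N and without slamming it. Finish while still holding the mould pressed shut, not letting go, and leave the rolling pin, the water bowl and the modelling tool where they are.

Things in the scene. Friction and masses are not known exactly. Their poses are not given: they have to be found in the camera images.
- board: Plywood work board, 260 x 280 x 12 mm, fixed on the bench; it carries the lower mould half and the modelling tool. Origin: centre of its underside, z up; its top is 12 mm above the bench (bench: z = 0). Only this board and the bat are raised; the cup and the rest stand on the bench.
- lower_half: Lower half of the plaster mould, loose on the board: white block 156 mm long (its x), 66 mm wide (y), 38 mm high, 0.42 kg, hollow side up; the plaster breaks above 80 N. Origin: centre of its underside; z up; joint face at z = 38 mm. Seen from above, the two corners at its +x end are cut off at 45 degrees (14 mm); the -x end is square.
- cavity_mouth (a point): Centre of the mouth of the egg-shaped hollow in the lower half's joint face, 38 mm above that half's underside (50 mm above the bench). The hollow is lined with firm brown clay; its mouth is 96 mm along the half's x by 42 mm along y, 21 mm deep in the middle; blunt end to -x, narrow end to +x.
- big_dowel (a point): Foot of the thick wooden dowel (14 mm across, 12 mm high, tapered tip): on its axis, in the lower half's joint face, at x = -64 mm, y = 0 of that half.
- small_dowel (a point): Foot of the thin wooden dowel (10 mm across, 12 mm high, tapered tip): on its axis, in the lower half's joint face, at x = +64 mm, y = 0 of that half.
- upper_half: Upper half, the same block, loose, joint face down on the bat, about 0.38 kg. Origin: centre of its joint face (its underside); z up; flat back at z = 38 mm; x to its cut-corner end. Grip it across the 66 mm, on the long flat sides (x = -78 to +64 mm). Closed, its origin is 38 mm above the lower half's, axes along its axes, cut corners over cut corners; the other way round it cannot close.
- big_socket (a point): Mouth of the upper half's wide socket (15.5 mm across, 14 mm deep, opening downward), on its axis in the joint face, at x = -64 mm, y = 0; meets big_dowel when closed.
- small_socket (a point): Mouth of the upper half's narrow socket (11.5 mm across, 14 mm deep, opening downward), on its axis in the joint face, at x = +64 mm, y = 0; meets small_dowel when closed.
- bat: Round plaster drying bat, 170 mm across, 20 mm thick, fixed on the bench to the left or the right of the board; the upper half lies near its middle. Origin: centre of its underside, z up.
- cup: White glazed cup without handle, loose on the bench on the side of the board away from the bat: 64 mm high, outside 49 mm wide at the foot, 54 mm at the rim, wall 3 mm, floor 4 mm, 0.12 kg. Origin: centre of its underside, z along its axis to the rim. It starts with the six pellets in one layer on its floor; they roll out once it is tipped past about 100 degrees.
- cup_rim (a point): Centre of the cup's open mouth, at the height of the rim, 64 mm above its underside.
- pellet1: Fired clay pellet 1 of 6: a ball 12 mm across, 10 g, in the cup at the start. Origin: its centre.
- pellet2: Fired clay pellet 2 of 6: a ball 12 mm across, 10 g, in the cup at the start. Origin: its centre.
- pellet3: Fired clay pellet 3 of 6: a ball 12 mm across, 10 g, in the cup at the start. Origin: its centre.
- pellet4: Fired clay pellet 4 of 6: a ball 12 mm across, 10 g, in the cup at the start. Origin: its centre.
- pellet5: Fired clay pellet 5 of 6: a ball 12 mm across, 10 g, in the cup at the start. Origin: its centre.
- pellet6: Fired clay pellet 6 of 6: a ball 12 mm across, 10 g, in the cup at the start. Origin: its centre.
- rolling_pin: Bystander: wooden rolling pin, 44 mm thick, 300 mm long (its x), lying on the bench beyond the board. Origin: under its middle, on the bench.
- water_bowl: Bystander: white bowl, 124 mm wide, 55 mm high, on the bench beyond the board. Origin: centre of its underside.
- modelling_tool: Bystander: flat wooden modelling tool, 195 mm long (its x), 16 mm wide, 9 mm thick, lying across the board's edge strip nearest the robot. Origin: on its underside, 12 mm from its middle.
Not all that is in view belongs to the job. What is shaped like the upper_half but pink or purple is not meant.

How it is judged:
On the way, in this order (a step that is already met when the one before it is completed fails the run):
1. all six pellets lie in the hollow of the open lower half (x of pellet1 in the frame of lower_half between -0.05 and 0.05 m and y of pellet1 in the frame of lower_half between -0.024 and 0.024 m and z of pellet1 in the frame of lower_half between 0.012 and 0.042 m and x of pellet2 in the frame of lower_half between -0.05 and 0.05 m and y of pellet2 in the frame of lower_half between -0.024 and 0.024 m and z of pellet2 in the frame of lower_half between 0.012 and 0.042 m and x of pellet3 in the frame of lower_half between -0.05 and 0.05 m and y of pellet3 in the frame of lower_half between -0.024 and 0.024 m and z of pellet3 in the frame of lower_half between 0.012 and 0.042 m and x of pellet4 in the frame of lower_half between -0.05 and 0.05 m and y of pellet4 in the frame of lower_half between -0.024 and 0.024 m and z of pellet4 in the frame of lower_half between 0.012 and 0.042 m and x of pellet5 in the frame of lower_half between -0.05 and 0.05 m and y of pellet5 in the frame of lower_half between -0.024 and 0.024 m and z of pellet5 in the frame of lower_half between 0.012 and 0.042 m and x of pellet6 in the frame of lower_half between -0.05 and 0.05 m and y of pellet6 in the frame of lower_half between -0.024 and 0.024 m and z of pellet6 in the frame of lower_half between 0.012 and 0.042 m and angle between lower_half's own z axis and vertical below 0.05 rad and height (world z) of lower_half below 0.02 m and horizontal distance between upper_half and lower_half above 0.1 m), for 0.2 s.
2. the cup stands upright on the bench, let go (angle between cup's own z axis and vertical below 0.1 rad and height (world z) of cup between -0.005 and 0.02 m and contact force between the fingers and cup below 0.05 N and linear speed of cup below 0.02 m/s), for 0.2 s.
3. the upper half sits fully home on both dowels, the right way round (distance between big_socket and big_dowel below 0.003 m and distance between small_socket and small_dowel below 0.003 m and angle between each of upper_half, lower_half's own z axis and vertical below 0.05 rad and height (world z) of lower_half below 0.02 m), for 0.2 s.
At the end, for the whole second after the job is handed in: Still held: each socket mouth within 3 mm of its dowel's foot, halves pressed together with over 8 N, fingers on the upper half; lower half flat on the board; all six pellets in the closed hollow; cup upright on the bench, let go (all of step 2 and all of step 3 and x of pellet1 in the frame of lower_half between -0.05 and 0.05 m and y of pellet1 in the frame of lower_half between -0.024 and 0.024 m and z of pellet1 in the frame of lower_half between 0.012 and 0.062 m and x of pellet2 in the frame of lower_half between -0.05 and 0.05 m and y of pellet2 in the frame of lower_half between -0.024 and 0.024 m and z of pellet2 in the frame of lower_half between 0.012 and 0.062 m and x of pellet3 in the frame of lower_half between -0.05 and 0.05 m and y of pellet3 in the frame of lower_half between -0.024 and 0.024 m and z of pellet3 in the frame of lower_half between 0.012 and 0.062 m and x of pellet4 in the frame of lower_half between -0.05 and 0.05 m and y of pellet4 in the frame of lower_half between -0.024 and 0.024 m and z of pellet4 in the frame of lower_half between 0.012 and 0.062 m and x of pellet5 in the frame of lower_half between -0.05 and 0.05 m and y of pellet5 in the frame of lower_half between -0.024 and 0.024 m and z of pellet5 in the frame of lower_half between 0.012 and 0.062 m and x of pellet6 in the frame of lower_half between -0.05 and 0.05 m and y of pellet6 in the frame of lower_half between -0.024 and 0.024 m and z of pellet6 in the frame of lower_half between 0.012 and 0.062 m and contact force between upper_half and lower_half above 8 N and contact force between the fingers and upper_half above 3 N and linear speed of upper_half below 0.01 m/s); the arm keeps its last pose, push and grip.
It fails at once if the halves are slammed or crushed together (over 80 N) (contact force between upper_half and lower_half above 80 N).
It fails at once if the rolling pin is moved more than 30 mm (distance of rolling_pin from where it was at the start of the episode above 0.03 m).
It fails at once if the water bowl is moved more than 30 mm (distance of water_bowl from where it was at the start of the episode above 0.03 m).
It fails at once if the modelling tool is moved more than 30 mm (distance of modelling_tool from where it was at the start of the episode above 0.03 m).
It also fails if it takes over 67 s, if anything falls off the work surface, if the arm or the gripper's body presses on something with over 40 N, if the wrist force passes 120 N, or if a joint passes its speed limit or range.

### The arm

A 6-joint arm with a two-finger parallel gripper is mounted at the origin on the work surface. World frame = base frame: x ahead of the robot, y to its left, z up, the work surface at z = 0. Lengths are in m, angles in rad, forces in N, time in s.
With the tool pointing down it reaches from about 0.35 to 0.975 m from the base axis. Payload 4.9 kg.
Tool frame: the origin (TCP) lies between the finger pads; the fingertips stand 25 mm ahead of it and the grasp point (between the pads) lies 6 mm ahead of it; z points along the fingers, y is the line along which they close (so a half turn about z gives the same grasp; the last joint's range is limited). The gripper opens to 85 mm and grips with 20 to 120 N. Pads are 22 mm wide; open, the fingers measure 114 mm over their backs; the gripper's body (76 mm by 85 mm) begins 54 mm behind the grasp point. The pads swing forward as they close: fully open they stand 13 mm farther back than shut.
Start: joints at [1.117, 0.053, 1.613, -0, 1.476, -0.119], TCP at [0.205, 0.59, 0.256] pointing down, gripper open.
Joint ranges: [-3.01, 3.01], [-1.01, 2.22], [0.06, 2.58], [-1.02, 4.17], [0.09, 2.62], [-3.14, 3.14]. Speed limits (rad/s): [2.57, 2.57, 3.14, 3.14, 3.14, 3.14].

### API

Orientations are given as a unit quaternion [x, y, z, w].
In Python, from rig import arm gives the robot as it stands.
- The arm moves only by the shell command python3 -m inch 'ROWS' [OPENING] [FORCE]. ROWS is a JSON object whose key "offsets" holds a list of rows, 1 to 8 of them, each of 6 numbers: dx, dy, dz in m, then a rotation vector rx, ry, rz in rad; each row is the pose to reach, as a shift and turn from the pose commanded when the command began, along the tool's axes at that moment; what a row does not reach only later rows make up. A row lasts 1/12 s, in which the tool goes at most 0.0417 m and 0.125 rad, less where a joint would pass 70% of its speed; a pose out of reach is approached as far as the arm can. OPENING is the opening from 0.0 (shut) to 1.0 (fully open), set as the command begins (- or left out keeps the last). The fingers move at their own pace and stop on an object; FORCE is the grip in N (left out, the last holds). Time passes only in rows, so rows that do not move let the fingers close. It prints the time, the measured TCP pose, the force, the opening and the grip force at its end. Input that does not fit is refused with a message, and nothing moves.
- arm.get_state(): the state, without advancing time (a new reading comes with each control period).
- arm.camera(name): name is "side" or "top" or "wrist"; returns a dict with "img" (480x640x3 uint8, red, green, blue), "mtx" (3x3 intrinsics, pixels), "dist" ([k1, k2, p1, p2, k3] as OpenCV has them; the pictures are not rectified), "origin" and "orientation" of the camera in the world; the wrist camera has in their place "tool_from_camera" (4x4, takes a point from camera to tool coordinates, whose origin is the TCP and whose axes are the flange's). Camera axes: x right, y down, z forward; pixel columns grow to the right and rows downward; lengths in m; the calibration is good to about 2 mm. A picture is of the moment at which its call begins: read the wrist's pose just before it. There is no depth.
- arm.sign_off(): hands the job in; it is judged then, once.
The state is a dict: "t": time; "joints": joint angles; "dq": joint speeds; "joint_torque": joint torques, N m; "tool_pos": TCP position; "ee_rot": TCP orientation; "ft_force": force on the tool from outside, world axes, zero at the start; "wrist_torque": the same for the moment, N m; "finger_gap": opening from 0.0 (shut) to 1.0 (fully open); "grasp_force": force on a finger pad.
Only numpy, scipy, OpenCV 4.12 (cv2) and the standard library are available. Lean on these libraries where they do the work, as an engineer would, in place of code of your own. Each camera call takes 0.05 s, during which the arm holds its last target. There are 200 camera calls.

## Working session

There is one attempt and no reset: what is moved stays moved. The work goes in short steps, Python scripts to look and compute and a shell command to move; the robot and the scene stay as the last step left them, time stands still between calls to the robot, and variables do not carry over. Pictures are saved under pics/ and viewed, at most 10 in all, crops included, and the job is handed in when it is done.

```bash
mkdir -p pics; ls; cat > snap.py <<'E'
import sys,cv2,pickle
from rig import arm
for a in sys.argv[1:]:
    n,f=a.split(':')
    s=arm.get_state(); c=arm.camera(n); c['state']=s
    pickle.dump(c,open(f'pics/{f}.pkl','wb')); cv2.imwrite(f'pics/{f}.png',c['img'][:,:,::-1])
E
python3 snap.py top:top0 side:side0 wrist:wr0; python3 - <<'E'
import pickle
for f in ['top0','side0','wr0']:
    c=pickle.load(open(f'pics/{f}.pkl','rb'));print({k:v for k,v in c.items() if k!='img'})
E
```

```text
pics
{'mtx': array([[545.19887997,   0.        , 321.12743047],
       [  0.        , 545.19887997, 226.48153017],
       [  0.        ,   0.        ,   1.        ]]), 'dist': array([0.0279926, 0.       , 0.       , 0.       , 0.       ]), 'origin': array([ 0.34448398, -0.07538018,  1.28158066]), 'orientation': array([ 0.71347801, -0.69586827,  0.06265596, -0.05282719]), 'state': {'t': 0.0, 'joints': array([ 1.11699499e+00,  5.33408210e-02,  1.61427484e+00,  2.83150314e-05,
        1.47601243e+00, -1.19005874e-01]), 'dq': array([-1.21842363e-03, -1.15011116e-03, -3.62010470e-04, -5.40035637e-06,
       -1.61664263e-03, -1.52900243e-03]), 'joint_torque': array([-2.90627404e-04, -3.93690956e+01, -3.70175529e+01, -1.74523120e-04,
        7.05780520e-03, -1.93313508e-05]), 'tool_pos': array([0.20510602, 0.58978675, 0.25508436]), 'ee_rot': array([ 1.66618271e-01,  9.86020951e-01, -9.72285265e-04, -3.01029335e-04]), 'ft_force': array([-0.3345872 ,  0.25134048, -0.71776758]), 'wrist_torque': array([ 0.03076994, -0.00666685, -0.01204165]), 'grasp_force': 0.0, 'finger_gap': 1.0003422626515774
[... 1699 characters left out ...]
te': {'t': 0.1, 'joints': array([ 1.11700245e+00,  5.33346031e-02,  1.61418590e+00,  1.46039517e-05,
        1.47599586e+00, -1.19043614e-01]), 'dq': array([-0.00012222, -0.00102711, -0.00277532, -0.00149394,  0.00044703,
       -0.00159636]), 'joint_torque': array([ 5.27819111e-05, -3.94901097e+01, -3.71362996e+01, -8.65283550e-05,
        3.97232405e-03,  3.66617269e-05]), 'tool_pos': array([0.20512249, 0.58982312, 0.25514133]), 'ee_rot': array([ 1.66595351e-01,  9.86024880e-01, -9.20617656e-04, -2.78714539e-04]), 'ft_force': array([-0.30040333,  0.42998672, -0.76141724]), 'wrist_torque': array([-0.03807365,  0.0267938 ,  0.00208202]), 'grasp_force': 0.0, 'finger_gap': 0.9975983535837726}}
```

View pics/top0.png

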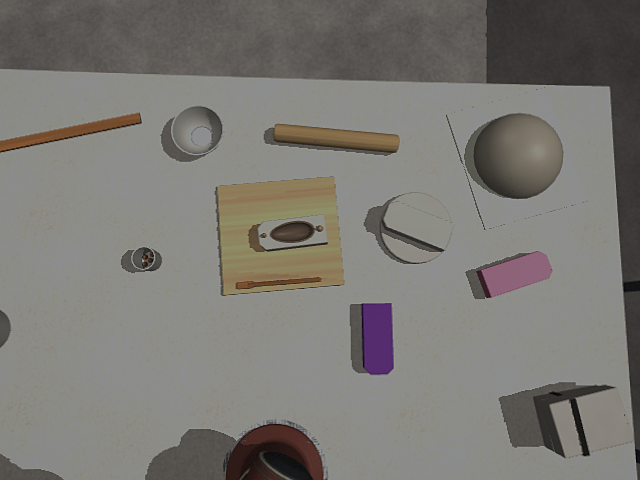

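View pics/side0.png

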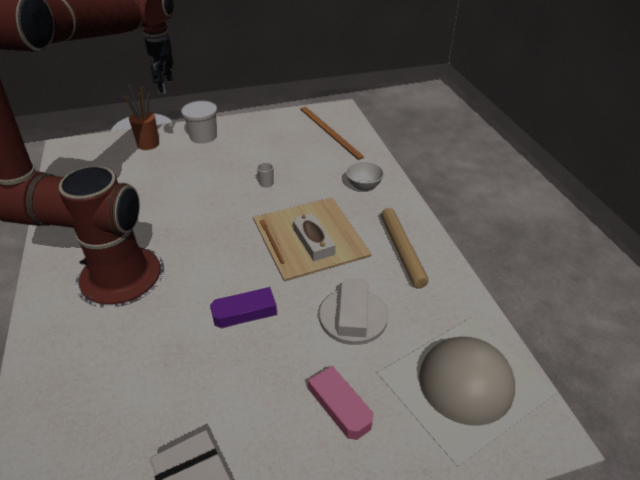

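The top view shows the cup at about (147,259), the lower half at (293,232) on the board, and the upper half at (416,225) on the bat. The side view shows the cup at (266,175), the lower half at (314,236) and the upper half at (353,307). I'll enlarge these for measuring.

```bash
python3 - <<'E'
import cv2,numpy as np
t=cv2.imread('pics/top0.png');s=cv2.imread('pics/side0.png')
def z(im,x,y,w,h,W,H):
    o=cv2.resize(im[y:y+h,x:x+w],(W,H),interpolation=cv2.INTER_CUBIC)
    o=cv2.convertScaleAbs(o,alpha=1.3)
    for i in range(0,w,10):
        cv2.line(o,(i*W//w,0),(i*W//w,6 if (x+i)%50 else 14),(0,255,0),1)
    for i in range(0,h,10):
        cv2.line(o,(0,i*H//h),(6 if (y+i)%50 else 14,i*H//h),(0,255,0),1)
    return o
a=np.hstack([z(t,250,200,100,75,400,300),z(t,370,185,100,75,400,300)])
b=np.hstack([z(s,280,200,100,75,400,300),z(s,310,270,100,75,400,300)])
cv2.imwrite('pics/crop0.png',np.vstack([a,b]))
c=np.hstack([z(t,110,230,60,45,400,300),z(s,236,150,60,45,400,300)])
cv2.imwrite('pics/crop1.png',c)
E
```

```text
(no output)
```

View pics/crop0.png

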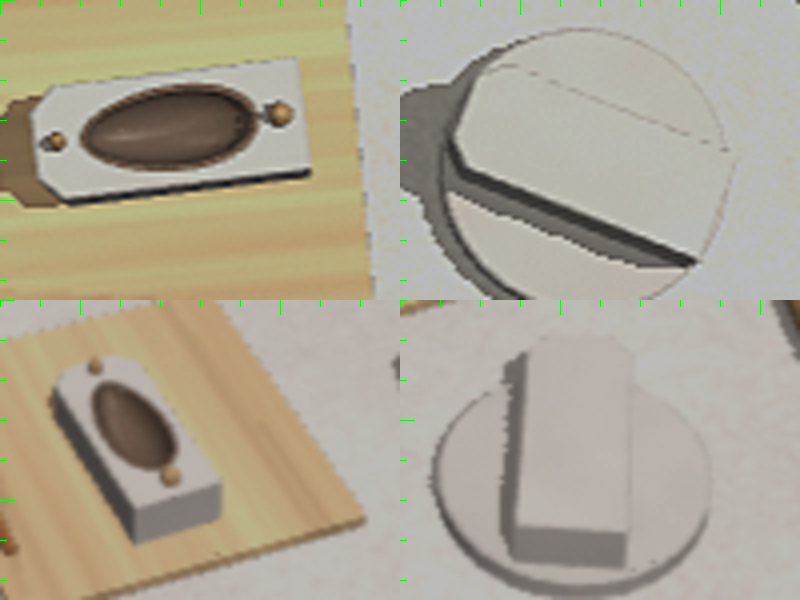

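View pics/crop1.png

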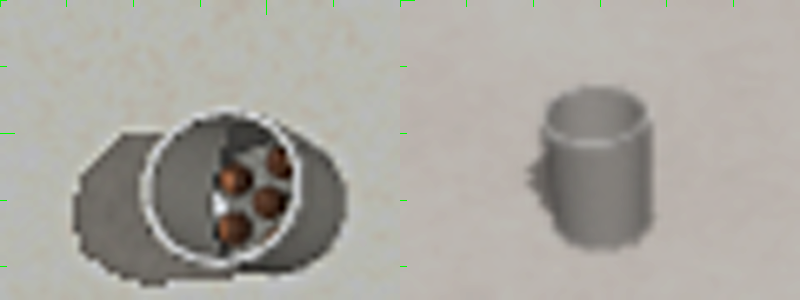

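```bash
cat > meas.py <<'E'
import pickle,cv2,numpy as np
from scipy.spatial.transform import Rotation as R
from scipy.optimize import least_squares
def load(f):
    c=pickle.load(open(f'pics/{f}.pkl','rb'))
    if 'tool_from_camera' in c:
        s=c['state'];T=np.eye(4);T[:3,:3]=R.from_quat(s['ee_rot']).as_matrix();T[:3,3]=s['tool_pos']
        T=T@c['tool_from_camera'];c['Rw'],c['o']=T[:3,:3],T[:3,3]
    else: c['Rw'],c['o']=R.from_quat(c['orientation']).as_matrix(),c['origin']
    return c
def proj(c,P):
    P=(np.atleast_2d(P)-c['o'])@c['Rw']
    return cv2.projectPoints(P.reshape(-1,1,3),np.zeros(3),np.zeros(3),c['mtx'],c['dist'])[0].reshape(-1,2)
def ray(c,uv):
    n=cv2.undistortPoints(np.float64(uv).reshape(-1,1,2),c['mtx'],c['dist']).reshape(-1,2)
    d=np.c_[n,np.ones(len(n))]@c['Rw'].T
    return d/np.linalg.norm(d,axis=1,keepdims=True)
def onz(c,uv,z):
    d=ray(c,uv); return c['o']+d*((z-c['o'][2])/d[:,2])[:,None]
def tri(obs):
    A=np.zeros((3,3));b=np.zeros(3)
    for c,uv in obs:
        d=ray(c,[uv])[0];M=np.eye(3)-np.outer(d,d);A+=M;b+=M@c['o']
    p=np.linalg.solve(A,b);return p,[proj(c,p)[0]-uv for c,uv in obs]
# outline corners at face: names a,b square end (+y,-y); c,d,e,f cut end
K=dict(a=(-.078,.033),b=(-.078,-.033),c=(.064,.033),d=(.078,.019),e=(.078,-.019),f=(.064,-.033),B=(-.064,0),S=(.064,0))
def fit(obs,x0,zfix=None):
    """obs: list of (cam,{key:(uv)}), keys with dowel foot tip height .012"""
    def g(x):
        r=[]
        for c,d in obs:
            k=list(d);P=np.array([[*K[i],.012 if i in 'BS' else 0] for i in k])
            z=x[3] if zfix is None else zfix
            r.append((proj(c,R.from_euler('z',x[2]).apply(P)+[x[0],x[1],z])-np.array([d[i] for i in k])).ravel())
        return np.concatenate(r)
    s=least_squares(g,x0,loss='soft_l1');return s.x,g(s.x)
E
python3 - <<'E'
from meas import *
t,s=load('top0'),load('side0');np.set_printoptions(precision=4,suppress=True)
lo_t=dict(b=(324.25,214.5),a=(327.6,242.7),f=(264.5,222),e=(258.25,230),d=(259.5,244.5),c=(267,250.2))
lo_s=dict(a=(313.75,251.75),b=(335,246.25))
up_t=dict(a=(443.5,250),b=(452,222.5),c=(387.5,227.5),d=(383.75,218.75),e=(391.25,203.75),f=(398.75,201.25))
up_s=dict(a=(339.25,326),b=(367.25,328),c=(341.75,283),d=(346.25,279.25),e=(363.75,279.25),f=(368.25,283.75))
for n,ot,os,y in(('low',lo_t,lo_s,1.6),('up',up_t,up_s,1.2)):
    p=onz(t,[ot['a'],ot['d']],.055).mean(0)
    x,r=fit([(t,ot),(s,os)],[p[0],p[1],y,.05]);print(n,x,'res',r.round(1))
print('cup',tri([(t,(143.2,258.2)),(s,(265.7,167.4))]),'foot',onz(s,[(266.3,183.2)],0))
b=load('top0');print('bat', onz(t,[(415,228)],.02),'bowl',onz(t,[(197,131)],.05),'tool ends',onz(t,[(237,286),(320,280)],.02),'pin',onz(t,[(275,134),(398,142)],.022))
E
```

```text
low [ 0.5323 -0.0258  1.7257  0.0491] res [ 0.5 -0.3  1.  -0.3 -1.2 -0.  -0.4 -1.3  0.3  0.6 -0.4  0.2 -0.9  1.1
 -0.1 -0.3]
up [ 0.5585 -0.312   1.2133  0.058 ] res [ 2.3 -0.1  3.6  0.7 -0.3 -0.8 -0.1  0.1 -1.8 -0.1 -1.4 -0.9 -0.5  0.9
  0.1  0.7 -0.1 -0.7  1.2 -0.6 -1.3  0.2 -0.3  0.1]
cup (array([0.4662, 0.3038, 0.0636]), [array([ 0.2034, -1.1266]), array([-0.7838,  0.1091])]) foot [[0.4671 0.3063 0.    ]]
bat [[ 0.555 -0.311  0.02 ]] bowl [[0.7669 0.2061 0.05  ]] tool ends [[ 0.4093  0.0994  0.02  ]
 [ 0.4276 -0.0909  0.02  ]] pin [[ 0.7748  0.0257  0.022 ]
 [ 0.7633 -0.2705  0.022 ]]
```

The lower half is at (0.532, -0.026) with yaw 1.726. The upper half is at (0.558, -0.312) with yaw 1.213. The cup is at (0.466, 0.304). A side grasp is needed for pouring, so I'll probe the wrist kinematics with a tilt.

```bash
cat > st.py <<'E'
from rig import arm;import numpy as np
from scipy.spatial.transform import Rotation as R
np.set_printoptions(precision=4,suppress=True)
s=arm.get_state();M=R.from_quat(s['ee_rot']).as_matrix()
print('t',round(s['t'],2),'j',s['joints'],'p',s['tool_pos'],'gap',round(s['finger_gap'],3),'gf',round(s['grasp_force'],1),'F',s['ft_force']);print('x,y,z cols\n',M)
with open('log.txt','a') as f: f.write(repr([*map(float,s['joints']),*map(float,s['tool_pos']),*map(float,s['ee_rot'])])+'\n')
E
python3 st.py
python3 -m inch '{"offsets":[[0,0,0,0,0.12,0],[0,0,0,0,0.24,0],[0,0,0,0,0.36,0],[0,0,0,0,0.48,0],[0,0,0,0,0.6,0],[0,0,0,0,0.7,0],[0,0,0,0,0.7,0]]}' 1.0; python3 st.py
python3 -m inch '{"offsets":[[0,0,-0.03,0.12,0,0.0],[0,0,-0.06,0.24,0,0],[0,0,-0.08,0.36,0,0],[0,0,-0.1,0.4,0,0],[0,0,-0.1,0.4,0,0]]}'; python3 st.py
```

```text
t 0.15 j [ 1.117   0.0532  1.614  -0.      1.476  -0.119 ] p [0.2052 0.5899 0.2553] gap 0.997 gf 0.0 F [ 0.0408  0.0015 -0.06  ]
x,y,z cols
 [[-0.9445  0.3286 -0.0007]
 [ 0.3286  0.9445 -0.0015]
 [ 0.0002 -0.0016 -1.    ]]
t: 0.73
tool_pos: [0.207, 0.5886, 0.2528]
ee_rot: [0.159, 0.925, 0.055, -0.34]
ft_force: [0.3, 0.2, -0.9]
finger_gap: 0.997
grasp_force: 0.0
t 0.73 j [ 0.8602  0.1472  1.6199  0.647   1.6566 -0.4074] p [0.207  0.5886 0.2528] gap 0.997 gf 0.0 F [ 0.2704  0.187  -0.8567]
x,y,z cols
 [[-0.7185  0.3321 -0.6111]
 [ 0.2569  0.9432  0.2105]
 [ 0.6463 -0.0057 -0.763 ]]
t: 1.15
tool_pos: [0.2678, 0.5706, 0.3352]
ee_rot: [0.086, 0.92, -0.127, -0.36]
ft_force: [1.0, 0.9, 0.3]
finger_gap: 0.996
grasp_force: 0.0
t 1.15 j [ 0.8488  0.3545  1.2602  0.4997  2.1525 -0.3932] p [0.2678 0.5706 0.3352] gap 0.996 gf 0.0 F [1.0305 0.9101 0.3195]
x,y,z cols
 [[-0.7259  0.067  -0.6846]
 [ 0.2498  0.953  -0.1716]
 [ 0.6409 -0.2955 -0.7085]]
```

```bash
cat > kin.py <<'E'
import numpy as np
from scipy.spatial.transform import Rotation as R
from scipy.optimize import least_squares
D=np.array([eval(l) for l in open('log.txt')])
LIM=np.array([[-3.01,3.01],[-1.01,2.22],[.06,2.58],[-1.02,4.17],[.09,2.62],[-3.14,3.14]])
def fk(q,k):
    h,sx,lat,a1,e,a2,d,c6=k
    r1=R.from_euler('z',q[0]);r2=r1*R.from_euler('y',q[1]);r3=r2*R.from_euler('y',q[2]);r4=r3*R.from_euler('z',q[3]);r5=r4*R.from_euler('y',q[4]);r6=r5*R.from_euler('z',q[5]+c6)
    w=np.array([0,0,h])+r1.apply([sx,lat,0])+r2.apply([0,0,a1])+r3.apply([e,0,a2])
    return w+r6.apply([0,0,d]),r6,w
def res(k,D=D):
    o=[]
    for r in D:
        p,Rr,_=fk(r[:6],k);o+=[*(p-r[6:9])*5,*(R.from_quat(r[9:])*Rr.inv()).as_rotvec()]
    return np.array(o)
def getk():
    best=None
    for c in(0,np.pi/2,-np.pi/2,np.pi):
        s=least_squares(res,[.3,0,.07,.35,0,.5,.2,c])
        if best is None or s.cost<best.cost:best=s
    return best
def ik(k,p,Rt,q0):
    f=lambda q:np.r_[(fk(q,k)[0]-p)*10,(Rt*fk(q,k)[1].inv()).as_rotvec(),.001*(q-q0)]
    s=least_squares(f,np.clip(q0,LIM[:,0]+.01,LIM[:,1]-.01),bounds=(LIM[:,0],LIM[:,1]));r=f(s.x)
    return s.x,np.linalg.norm(r[:3])/10,np.linalg.norm(r[3:6])
E
python3 - <<'E'
from kin import *
s=getk();print(s.x.round(3),s.cost,np.abs(res(s.x)).max());print((res(s.x)*1000).round(1).reshape(-1,6))
E
```

```text
[ 0.238 -0.     0.074  0.426  0.096  0.61   0.254  1.571] 6.712178980168924e-31 5.551115123125783e-16
[[ 0. -0. -0.  0.  0. -0.]
 [ 0.  0.  0. -0.  0. -0.]
 [ 0.  0.  0.  0.  0.  0.]]
```

```bash
cat > plan.py <<'E'
from kin import *
k=getk().x
def Rt(psi,al,phi,flip=0):
    z=np.array([np.cos(psi)*np.cos(al),np.sin(psi)*np.cos(al),-np.sin(al)])
    y=np.cross([0,0,1],z);y/=np.linalg.norm(y)
    if flip:y=-y
    r=R.from_matrix(np.c_[np.cross(y,z),y,z])
    return R.from_rotvec(z*phi)*r
def tcp(g,r): return np.array(g)-.006*r.as_matrix()[:,2]
E
python3 - <<'E'
from plan import *
q0=D[-1][:6];cup=[.4665,.3045,.04];cav=[.532,-.026,.10]
for a in(10,25,35):
  for ps in range(-30,181,30):
    for fl in(0,1):
      r=Rt(np.radians(ps),np.radians(a),0,fl);b=[]
      for j4 in(0.5,1.57,2.8):
        q,e,er=ik(k,tcp(cup,r),r,np.array([.6,.5,1.7,j4,1.5,0]))
        if e<.002 and er<.01:b.append((q.round(2),fk(q,k)[2].round(2)))
      if b:print('grasp',a,ps,fl,*b[0])
for a in(0,15):
  for ps in range(-30,181,30):
    for fl in(0,1):
     for ph in(-120,120):
      r=Rt(np.radians(ps),np.radians(a),np.radians(ph),fl);b=[]
      for j4 in(0.5,1.57,2.8):
        q,e,er=ik(k,tcp(cav,r),r,np.array([0,.5,1.7,j4,1.5,0]))
        if e<.002 and er<.01:b.append((q.round(2),fk(q,k)[2].round(2)))
      if b:print('pour',a,ps,fl,ph,*b[0])
E
```

```text
grasp 10 0 0 [0.77 0.27 2.3  4.08 1.01 1.11] [0.21 0.3  0.09]
grasp 10 0 1 [ 0.77  0.27  2.3   4.08  1.01 -2.03] [0.21 0.3  0.09]
grasp 10 30 0 [0.38 0.15 2.46 2.95 0.87 1.67] [0.24 0.18 0.09]
grasp 10 30 1 [ 0.38  0.15  2.46  2.95  0.87 -1.47] [0.24 0.18 0.09]
grasp 10 60 0 [0.02 0.23 2.35 1.96 1.14 2.09] [0.34 0.08 0.09]
grasp 10 60 1 [ 0.02  0.23  2.35  1.96  1.14 -1.05] [0.34 0.08 0.09]
grasp 10 90 0 [-0.06  0.41  2.08  1.42  1.47  2.22] [0.47 0.05 0.09]
grasp 10 90 1 [-0.06  0.41  2.08  1.42  1.47 -0.92] [0.47 0.05 0.09]
grasp 10 120 0 [0.01 0.6  1.77 1.07 1.78 2.24] [0.59 0.08 0.09]
grasp 10 120 1 [ 0.01  0.6   1.77  1.07  1.78 -0.9 ] [0.59 0.08 0.09]
grasp 10 150 0 [0.15 0.77 1.49 0.78 2.08 2.15] [0.69 0.18 0.09]
grasp 10 150 1 [ 0.15  0.77  1.49  0.78  2.08 -0.99] [0.69 0.18 0.09]
grasp 10 180 0 [0.3  0.89 1.28 0.41 2.32 1.91] [0.72 0.3  0.09]
grasp 10 180 1 [ 0.3   0.89  1.28  0.41  2.32 -1.23] [0.72 0.3  0.09]
grasp 25 30 0 [ 0.39 -0.07  2.47  2.82  0.4   1.81] [0.26 0.19 0.15]
grasp 25 30 1 [ 0.39 -0.07  2.47  2.82  0.4  -1.33] [0.26 0.19 0.15]
grasp 25 60 0 [0.07 0.03 2.3
[... 5468 characters left out ...]
-0.24  0.17]
pour 15 120 1 120 [-0.46  0.61  1.55  0.68  2.12  1.09] [ 0.66 -0.24  0.17]
pour 15 150 0 -120 [-0.3   0.72  1.37  0.3   2.32 -0.25] [ 0.75 -0.15  0.17]
pour 15 150 0 120 [-0.3   0.72  1.37  0.3   2.32 -2.35] [ 0.75 -0.15  0.17]
pour 15 150 1 -120 [-0.3   0.72  1.37  0.3   2.32  2.89] [ 0.75 -0.15  0.17]
pour 15 150 1 120 [-0.3   0.72  1.37  0.3   2.32  0.79] [ 0.75 -0.15  0.17]
pour 15 180 0 -120 [-0.13  0.76  1.32 -0.18  2.36 -0.68] [ 0.78 -0.03  0.17]
pour 15 180 0 120 [-0.13  0.76  1.32 -0.18  2.36 -2.78] [ 0.78 -0.03  0.17]
pour 15 180 1 -120 [-0.13  0.76  1.32 -0.18  2.36  2.46] [ 0.78 -0.03  0.17]
pour 15 180 1 120 [-0.13  0.76  1.32 -0.18  2.36  0.36] [ 0.78 -0.03  0.17]
```

```bash
cat > to.py <<'E'
# usage: from to import go ; prints shift+turn in tool axes and ik check
from plan import *
from rig import arm
def go(g,r,grasp=True,n='',cur=None):
    s=arm.get_state() if cur is None else cur
    p0,r0,q=np.array(s['tool_pos']),R.from_quat(s['ee_rot']),np.array(s['joints'])
    p1=tcp(g,r) if grasp else np.array(g)
    d=r0.inv().apply(p1-p0);w=(r0.inv()*r).as_rotvec()
    # rehearse straight path
    N=12;bad=0
    for i in range(1,N+1):
        q,e,er=ik(k,p0+(p1-p0)*i/N,r0*R.from_rotvec(w*i/N),q)
        bad=max(bad,e,er)
    print(n,'d',d.round(4),'w',w.round(4),'|d|%.3f |w|%.3f'%(np.linalg.norm(d),np.linalg.norm(w)),'q',q.round(2),'bad %.4f'%bad)
    return dict(tool_pos=p1,ee_rot=r.as_quat(),joints=q)
E
python3 - <<'E'
from to import *
for ps in(50,65):
    r=Rt(np.radians(ps),np.radians(25),0,1);z=r.as_matrix()[:,2]
    c=np.array([.4665,.3045,.042])
    a=go(c-.11*z+[0,0,.18],r,n='W1');b=go(c-.11*z,r,n='W2',cur=a);go(c,r,n='W3',cur=b)
E
```

```text
W1 d [-0.2228 -0.3026  0.0152] w [-1.8829  0.5518  1.1778] |d|0.376 |w|2.288 q [-0.12 -1.01  2.56  1.05  1.09  0.29] bad 0.0256
W2 d [-0.1631  0.      0.0761] w [0. 0. 0.] |d|0.180 |w|0.000 q [-0.15 -0.41  2.58  1.35  1.   -0.37] bad 0.1470
W3 d [-0.   -0.    0.11] w [0. 0. 0.] |d|0.110 |w|0.000 q [ 0.15 -0.04  2.43  1.91  0.69 -0.78] bad 0.1128
W1 d [-0.2433 -0.3151  0.0018] w [-1.6888  0.5545  0.9948] |d|0.398 |w|2.037 q [-0.23 -0.69  2.42  1.16  1.32 -0.05] bad 0.0000
W2 d [-0.1631 -0.      0.0761] w [0. 0. 0.] |d|0.180 |w|0.000 q [-0.23 -0.24  2.48  1.33  1.15 -0.57] bad 0.0000
W3 d [-0.    0.    0.11] w [0. 0. 0.] |d|0.110 |w|0.000 q [ 0.04  0.06  2.33  1.59  0.93 -0.72] bad 0.0000
```

```bash
python3 - <<'E'
from to import *
r=Rt(np.radians(75),np.radians(25),0,1);z=r.as_matrix()[:,2]
c=np.array([.4665,.3045,.042])
a=go(c-.11*z+[0,0,.18],r,n='W1');b=go(c-.11*z,r,n='W2',cur=a);go(c,r,n='W3',cur=b)
E
```

```text
W1 d [-0.2574 -0.3199 -0.0089] w [-1.5577  0.5525  0.8752] |d|0.411 |w|1.870 q [-0.25 -0.48  2.29  1.15  1.46 -0.21] bad 0.0000
W2 d [-0.1631 -0.      0.0761] w [0. 0. 0.] |d|0.180 |w|0.000 q [-0.25 -0.08  2.35  1.23  1.29 -0.64] bad 0.0000
W3 d [-0.    0.    0.11] w [0. 0. 0.] |d|0.110 |w|0.000 q [ 0.01  0.13  2.25  1.44  1.08 -0.72] bad 0.0000
```

```bash
python3 -m inch '{"offsets":[[-0.017,-0.021,0,-0.104,0.037,0.058],[-0.034,-0.043,0,-0.208,0.074,0.117],[-0.051,-0.064,0,-0.312,0.11,0.175],[-0.068,-0.085,0,-0.415,0.147,0.233],[-0.085,-0.107,0,-0.52,0.184,0.292],[-0.102,-0.128,0,-0.623,0.221,0.35],[-0.12,-0.149,0,-0.727,0.258,0.408],[-0.137,-0.17,0,-0.83,0.295,0.467]]}' >/dev/null; python3 - <<'E'
from to import *
r=Rt(np.radians(75),np.radians(25),0,1);z=r.as_matrix()[:,2]
c=np.array([.4665,.3045,.042])
a=go(c-.11*z+[0,0,.18],r,n='W1')
E
```

```text
W1 d [-0.1385 -0.0162 -0.1302] w [-0.7235  0.2594  0.4009] |d|0.191 |w|0.867 q [-0.25 -0.48  2.29  1.15  1.46 -0.21] bad 0.0000
```

```bash
python3 -m inch '{"offsets":[[-0.02,-0.002,-0.019,-0.103,0.037,0.057],[-0.04,-0.005,-0.037,-0.207,0.074,0.115],[-0.059,-0.007,-0.056,-0.31,0.111,0.172],[-0.079,-0.009,-0.074,-0.413,0.148,0.229],[-0.099,-0.012,-0.093,-0.517,0.185,0.286],[-0.119,-0.014,-0.112,-0.62,0.222,0.344],[-0.1385,-0.0162,-0.13,-0.7235,0.2594,0.4009],[-0.1385,-0.0162,-0.13,-0.7235,0.2594,0.4009]]}' >/dev/null; python3 snap.py wrist:wr1; python3 - <<'E'
from to import *
from meas import load,proj
r=Rt(np.radians(75),np.radians(25),0,1);z=r.as_matrix()[:,2]
c=np.array([.4665,.3045,.042])
b=go(c-.11*z,r,n='W2');go(c,r,n='W3',cur=b)
print('expected rim',proj(load('wr1'),[.4665,.3045,.064]))
E
```

```text
W2 d [-0.162   0.0005  0.075 ] w [-0.0039  0.0025 -0.002 ] |d|0.178 |w|0.005 q [-0.25 -0.08  2.35  1.23  1.29 -0.64] bad 0.0000
W3 d [-0.    0.    0.11] w [0. 0. 0.] |d|0.110 |w|0.000 q [ 0.01  0.13  2.25  1.44  1.08 -0.72] bad 0.0000
expected rim [[321.69360481 348.03907738]]
```

View pics/wr1.png

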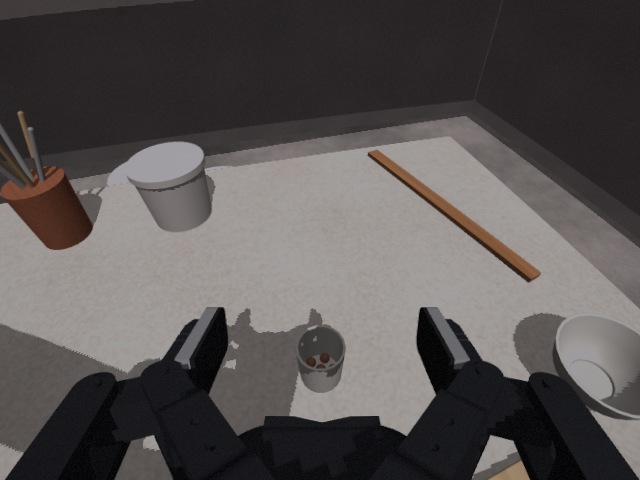

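The cup rim centre is at about (321,345) against a predicted (322,348), so the cup pose holds. I'll approach and grip.

```bash
python3 -m inch '{"offsets":[[-0.03,0,0.014,0,0,0],[-0.06,0,0.028,0,0,0],[-0.09,0,0.042,0,0,0],[-0.12,0,0.056,0,0,0],[-0.15,0,0.069,-0.0039,0.0025,-0.002],[-0.162,0.0005,0.075,-0.0039,0.0025,-0.002],[-0.162,0.0005,0.075,-0.0039,0.0025,-0.002]]}' 1.0 >/dev/null; python3 - <<'E'
from to import *
r=Rt(np.radians(75),np.radians(25),0,1);go([.4665,.3045,.042],r,n='W3')
E
python3 -m inch '{"offsets":[[0,0,0.025,0,0,0],[0,0,0.05,0,0,0],[0,0,0.075,0,0,0],[0,0,0.095,0,0,0],[0,0,0.11,0,0,0],[0,0,0.11,0,0,0]]}'
python3 -m inch '{"offsets":[[0,0,0,0,0,0],[0,0,0,0,0,0],[0,0,0,0,0,0],[0,0,0,0,0,0],[0,0,0,0,0,0],[0,0,0,0,0,0],[0,0,0,0,0,0],[0,0,0,0,0,0]]}' 0.0 30; python3 -m inch '{"offsets":[[0,0,0,0,0,0],[0,0,0,0,0,0]]}'; python3 snap.py side:side1; python3 st.py
```

```text
W3 d [0.0004 0.0031 0.1073] w [-0.0089  0.0005 -0.0023] |d|0.107 |w|0.009 q [ 0.01  0.13  2.25  1.44  1.08 -0.72] bad 0.0000
t: 3.62
tool_pos: [0.4661, 0.3031, 0.0478]
ee_rot: [0.666, 0.517, 0.426, -0.329]
ft_force: [0.2, -0.0, -0.3]
finger_gap: 1.003
grasp_force: 0.0
t: 4.28
tool_pos: [0.4668, 0.3003, 0.0481]
ee_rot: [0.667, 0.515, 0.428, -0.328]
ft_force: [-2.9, -1.5, 7.2]
finger_gap: 0.603
grasp_force: 31.2
t: 4.45
tool_pos: [0.4668, 0.3003, 0.0481]
ee_rot: [0.667, 0.515, 0.428, -0.328]
ft_force: [-2.9, -2.2, 7.1]
finger_gap: 0.599
grasp_force: 31.2
t 4.5 j [ 0.0066  0.1285  2.2476  1.4363  1.0849 -0.7161] p [0.4668 0.3003 0.0482] gap 0.602 gf 31.2 F [-3.0732 -1.2364  7.6029]
x,y,z cols
 [[ 0.1046  0.967   0.2322]
 [ 0.4057 -0.2546  0.8778]
 [ 0.908   0.0024 -0.4189]]
```

```bash
python3 -m inch '{"offsets":[[0.009,0,-0.004,0,0,0],[0.027,0,-0.0125,0,0,0],[0.045,0,-0.021,0,0,0],[0.07,0,-0.032,0,0,0],[0.095,0,-0.044,0,0,0],[0.12,0,-0.055,0,0,0],[0.12,0,-0.055,0,0,0]]}' | tail -4; cat > pour.py <<'E'
from to import *
rg=R.from_matrix([[.1046,.967,.2322],[.4057,-.2546,.8778],[.908,.0024,-.4189]]);pg=np.array([.4668,.3003,.0482])
off=rg.inv().apply(np.array([.4665,.3045,0])-pg); off[1]=off[1]*0; cz=rg.inv().apply([0,0,1])
def cup(p,r):
    o=p+r.apply(off);a=r.apply(cz);dn=np.array([0,0,-1.])-a*(-a[2]);dn/=np.linalg.norm(dn)
    return o,a,o+.064*a+.027*dn
def pose(lip,ps,al,phi):
    r=Rt(np.radians(ps),np.radians(al),np.radians(phi),1)
    o,a,l=cup(np.zeros(3),r);p=np.array(lip)-l
    print('phi',phi,'tilt %.1f'%np.degrees(np.arccos(a[2])),'pour dir az %.0f'%np.degrees(np.arctan2(a[1],a[0])),'p',p.round(3))
    return p,r
E
python3 - <<'E'
from pour import *
print('off',off)
ax=np.array([-.154,.988]);C=np.array([.5323,-.0258])
for ps,al in((30,15),(35,15),(35,10)):
    L=C+.02*ax
    a=go(*pose([*(L+.05*ax),.17],ps,al,0),grasp=False,n='P0')
    b=go(*pose([*L,.12],ps,al,70),grasp=False,n='P1',cur=a)
    c=go(*pose([*L,.078],ps,al,115),grasp=False,n='P2',cur=b)
    d=go(*pose([*L,.078],ps,al,145),grasp=False,n='P3',cur=c)
E
```

```text
ee_rot: [0.666, 0.516, 0.43, -0.325]
ft_force: [0.6, 0.2, -0.6]
finger_gap: 0.601
grasp_force: 31.7
off [-0.04209366 -0.          0.02381004]
phi 0 tilt 9.8 pour dir az -149 p [0.543 0.056 0.158]
P0 d [-0.1163  0.1341 -0.1855] w [-0.7382  0.1565  0.278 ] |d|0.257 |w|0.804 q [-0.42 -0.29  2.46  1.7   0.91 -0.56] bad 0.0000
phi 70 tilt 66.0 pour dir az -81 p [0.521 0.019 0.139]
P1 d [-0.0287  0.0218 -0.0316] w [-0.     -0.      1.2217] |d|0.048 |w|1.222 q [-0.56 -0.26  2.48  1.65  1.02  0.62] bad 0.0000
phi 115 tilt 105.3 pour dir az -92 p [0.526 0.002 0.11 ]
P2 d [0.0061 0.033  0.0031] w [0.     0.     0.7854] |d|0.034 |w|0.785 q [-0.59 -0.13  2.45  1.68  1.06  1.29] bad 0.0000
phi 145 tilt 127.7 pour dir az -109 p [ 0.525 -0.011  0.111]
P3 d [ 0.0094 -0.0039 -0.0072] w [ 0.     -0.      0.5236] |d|0.012 |w|0.524 q [-0.63 -0.12  2.44  1.66  1.09  1.82] bad 0.0000
phi 0 tilt 9.8 pour dir az -144 p [0.542 0.058 0.158]
P0 d [-0.1157  0.1325 -0.1842] w [-0.656   0.1588  0.2484] |d|0.255 |w|0.719 q [-0.45 -0.24  2.42  1.64  1.01 -0.56] bad 0.0000
phi 70 tilt 66.0 pour dir az -76 p [0.519 0
[... 547 characters left out ...]
43 0.059 0.161]
P0 d [-0.1134  0.1332 -0.1846] w [-0.6672  0.2425  0.2199] |d|0.254 |w|0.743 q [-0.46 -0.19  2.43  1.75  1.07 -0.67] bad 0.0000
phi 70 tilt 67.9 pour dir az -78 p [0.52  0.017 0.139]
P1 d [-0.0284  0.0208 -0.038 ] w [ 0.     -0.      1.2217] |d|0.052 |w|1.222 q [-0.6  -0.14  2.44  1.68  1.19  0.51] bad 0.0000
phi 115 tilt 107.9 pour dir az -85 p [ 0.525 -0.     0.11 ]
P2 d [ 0.0059  0.0339 -0.0008] w [0.     0.     0.7854] |d|0.034 |w|0.785 q [-0.64 -0.01  2.4   1.69  1.22  1.2 ] bad 0.0000
phi 145 tilt 131.4 pour dir az -101 p [ 0.525 -0.013  0.111]
P3 d [ 0.0098 -0.004  -0.0076] w [ 0.     -0.      0.5236] |d|0.013 |w|0.524 q [-0.67 -0.    2.39  1.66  1.24  1.73] bad 0.0000
```

```bash
python3 -m inch '{"offsets":[[-0.014,0.017,-0.023,-0.082,0.02,0.031],[-0.029,0.033,-0.046,-0.164,0.04,0.062],[-0.043,0.05,-0.069,-0.246,0.06,0.093],[-0.058,0.066,-0.092,-0.328,0.08,0.124],[-0.072,0.083,-0.115,-0.41,0.1,0.155],[-0.087,0.1,-0.138,-0.492,0.12,0.186],[-0.101,0.116,-0.161,-0.574,0.14,0.217],[-0.1157,0.1325,-0.1842,-0.656,0.1588,0.2484]]}' >/dev/null;  python3 -m inch '{"offsets":[[0,0,0,0,0,0],[0,0,0,0,0,0]]}'; python3 - <<'E'
from pour import *
ax=np.array([-.154,.988]);C=np.array([.5323,-.0258]);L=C+.02*ax
b=go(*pose([*L,.12],35,15,70),grasp=False,n='P1')
E
```

```text
t: 5.92
tool_pos: [0.5386, 0.0577, 0.1497]
ee_rot: [0.761, 0.237, 0.575, -0.184]
ft_force: [0.1, -0.3, -2.2]
finger_gap: 0.596
grasp_force: 32.2
phi 70 tilt 66.0 pour dir az -76 p [0.519 0.018 0.139]
P1 d [-0.0209  0.0216 -0.0345] w [0.0059 0.0109 1.2145] |d|0.046 |w|1.215 q [-0.59 -0.21  2.44  1.58  1.12  0.61] bad 0.0000
```

```bash
python3 -m inch '{"offsets":[[-0.003,0.003,-0.004,0,0,0.12],[-0.005,0.006,-0.009,0,0,0.24],[-0.008,0.008,-0.013,0,0,0.36],[-0.01,0.011,-0.017,0,0,0.48],[-0.013,0.014,-0.021,0,0,0.6],[-0.016,0.017,-0.026,0,0,0.72],[-0.018,0.019,-0.03,0,0,0.84],[-0.0209,0.0216,-0.0345,0.005,0.009,0.95]]}' >/dev/null;  python3 -m inch '{"offsets":[[0,0,0,0,0,0.12],[0,0,0,0,0,0.24],[0,0,0,0,0,0.265],[0,0,0,0,0,0.265]]}'; python3 - <<'E'
from pour import *
ax=np.array([-.154,.988]);C=np.array([.5323,-.0258]);L=C+.02*ax
b=go(*pose([*L,.12],35,15,70),grasp=False,n='P1')
b=go(*pose([*L,.085],35,15,95),grasp=False,n='P2')
b=go(*pose([*L,.078],35,15,115),grasp=False,n='P3',cur=b)
E
python3 snap.py side:side2 top:top2; python3 - <<'E'
import cv2,numpy as np
s=cv2.imread('pics/side2.png')[150:300,220:420];t=cv2.imread('pics/top2.png')[160:310,200:400]
cv2.imwrite('pics/v2.png',np.hstack([cv2.resize(i,(400,300),interpolation=2) for i in(s,t)]))
E
```

```text
t: 6.92
tool_pos: [0.5196, 0.0195, 0.1401]
ee_rot: [0.757, -0.236, 0.37, -0.484]
ft_force: [-0.4, -1.4, -1.7]
finger_gap: 0.603
grasp_force: 31.9
phi 70 tilt 66.0 pour dir az -76 p [0.519 0.018 0.139]
P1 d [ 0.0004  0.0019 -0.001 ] w [-0.0016  0.0046  0.0021] |d|0.002 |w|0.005 q [-0.59 -0.21  2.44  1.58  1.12  0.61] bad 0.0000
phi 95 tilt 88.3 pour dir az -80 p [0.523 0.01  0.113]
P2 d [-0.0002  0.029   0.004 ] w [-0.0006  0.0049  0.4384] |d|0.029 |w|0.438 q [-0.6  -0.11  2.42  1.61  1.13  0.95] bad 0.0000
phi 115 tilt 105.3 pour dir az -87 p [0.525 0.001 0.11 ]
P3 d [ 0.0086  0.0026 -0.0019] w [-0.      0.      0.3491] |d|0.009 |w|0.349 q [-0.62 -0.08  2.41  1.61  1.15  1.29] bad 0.0000
```

View pics/v2.png

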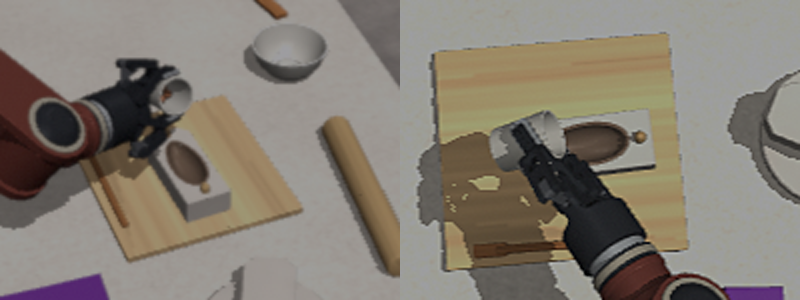

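The cup is tipped about 66°, with its mouth aimed along the hollow from the narrow end. I'll continue slowly.

```bash
python3 -m inch '{"offsets":[[0,0.006,0.001,0,0,0.088],[0,0.012,0.002,0,0,0.175],[0,0.017,0.002,0,0,0.263],[0,0.023,0.003,0,0,0.35],[0,0.029,0.004,0,0.005,0.438],[0,0.029,0.004,0,0.005,0.438]]}' >/dev/null; python3 -m inch '{"offsets":[[0.001,0,0,0,0,0.05],[0.002,0.001,0,0,0,0.1],[0.004,0.001,0,0,0,0.15],[0.005,0.002,-0.001,0,0,0.2],[0.006,0.002,-0.001,0,0,0.25],[0.007,0.002,-0.002,0,0,0.3],[0.0086,0.0026,-0.002,0,0,0.35],[0.0086,0.0026,-0.002,0,0,0.35]]}'; python3 - <<'E'
from pour import *
ax=np.array([-.154,.988]);C=np.array([.5323,-.0258]);L=C+.02*ax
b=go(*pose([*L,.078],35,15,115),grasp=False,n='P3')
b=go(*pose([*L,.078],35,15,145),grasp=False,n='P4')
E
```

```text
t: 8.18
tool_pos: [0.5259, 0.0003, 0.1111]
ee_rot: [0.607, -0.509, 0.159, -0.589]
ft_force: [-0.4, -0.4, -1.1]
finger_gap: 0.601
grasp_force: 32.0
phi 115 tilt 105.3 pour dir az -87 p [0.525 0.001 0.11 ]
P3 d [-0.0007  0.0015  0.0003] w [-0.0026 -0.0003  0.0019] |d|0.002 |w|0.003 q [-0.62 -0.08  2.41  1.61  1.15  1.29] bad 0.0000
phi 145 tilt 127.7 pour dir az -104 p [ 0.525 -0.011  0.111]
P4 d [ 0.0087 -0.0023 -0.0069] w [-2.600e-03  4.000e-04  5.255e-01] |d|0.011 |w|0.525 q [-0.65 -0.07  2.39  1.59  1.17  1.82] bad 0.0000
```

```bash
python3 -m inch '{"offsets":[[0,0,0,0,0,0],[0,0,0,0,0,0],[0.001,0,-0.001,0,0,0.06],[0.002,0,-0.001,0,0,0.12],[0.003,0,-0.002,0,0,0.18],[0.003,0,-0.002,0,0,0.18],[0.003,0,-0.002,0,0,0.18]]}' >/dev/null; python3 -m inch '{"offsets":[[0.001,0,-0.001,0,0,0.06],[0.002,-0.001,-0.002,0,0,0.12],[0.003,-0.001,-0.003,0,0,0.18],[0.004,-0.002,-0.004,0,0,0.24],[0.005,-0.002,-0.005,0,0,0.3],[0.0057,-0.0023,-0.005,0,0,0.345],[0.0057,-0.0023,-0.005,0,0,0.345],[0.0057,-0.0023,-0.005,0,0,0.345]]}'; python3 snap.py side:side3 top:top3; python3 - <<'E'
import cv2,numpy as np
s=cv2.imread('pics/side3.png')[185:260,270:370];t=cv2.imread('pics/top3.png')[200:275,240:340]
cv2.imwrite('pics/v3.png',np.hstack([cv2.resize(i,(400,300),interpolation=2) for i in(s,t)]))
E
```

```text
t: 9.43
tool_pos: [0.5246, -0.011, 0.11]
ee_rot: [-0.455, 0.649, -0.001, 0.61]
ft_force: [-0.2, -0.4, -1.4]
finger_gap: 0.601
grasp_force: 32.0
```

View pics/v3.png

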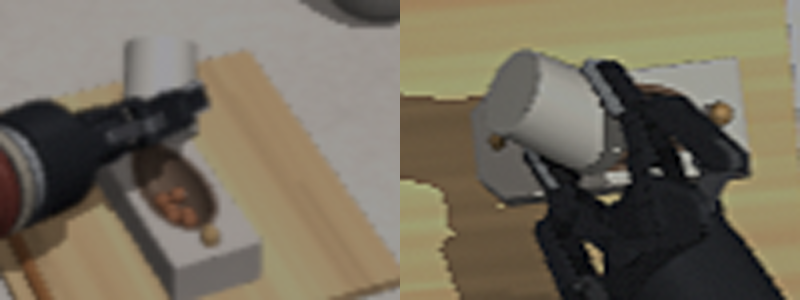

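At least four pellets are visible in the hollow. I'll lift clear and take the cup back.

```bash
python3 - <<'E'
from pour import *
s=arm.get_state();r=R.from_quat(s['ee_rot'])
a=go(s['tool_pos']+[-.0,.0,.09],r,grasp=False,n='up')
r0=Rt(np.radians(35),np.radians(15),0,1);b=go(s['tool_pos']+[0,.05,.09],r0,grasp=False,n='untilt',cur=a)
c=go(pg+[0,0,.1],rg,grasp=False,n='over',cur=b)
E
```

```text
up d [-0.0712 -0.0499 -0.0231] w [0. 0. 0.] |d|0.090 |w|0.000 q [-0.65 -0.34  2.41  1.48  1.18  2.09] bad 0.0000
untilt d [-0.0295  0.0294  0.0277] w [-2.1000e-03 -2.6000e-03 -2.5309e+00] |d|0.050 |w|2.531 q [-0.53 -0.4   2.45  1.52  1.07 -0.4 ] bad 0.0000
over d [-0.0234 -0.2471  0.1124] w [ 0.6606 -0.1626 -0.2414] |d|0.272 |w|0.722 q [ 0.01 -0.13  2.27  1.32  1.13 -0.45] bad 0.0000
```

```bash
python3 -m inch '{"offsets":[[-0.018,-0.012,-0.006,0,0,0],[-0.036,-0.025,-0.012,0,0,0],[-0.053,-0.037,-0.017,0,0,0],[-0.071,-0.05,-0.023,0,0,0],[-0.071,-0.05,-0.023,0,0,-0.12],[-0.071,-0.05,-0.023,0,0,-0.24],[-0.071,-0.05,-0.023,0,0,-0.36],[-0.071,-0.05,-0.023,0,0,-0.48]]}' >/dev/null; python3 snap.py top:top4 side:side4;  python3 -m inch '{"offsets":[[0,0,0,0,0,-0.12],[0,0,0,0,0,-0.24],[0,0,0,0,0,-0.36],[0,0,0,0,0,-0.48],[0,0,0,0,0,-0.6],[0,0,0,0,0,-0.72],[0,0,0,0,0,-0.84],[0,0,0,0,0,-0.96]]}' >/dev/null;python3 -m inch '{"offsets":[[0,0,0,0,0,-0.12],[0,0,0,0,0,-0.24],[0,0,0,0,0,-0.36],[0,0,0,0,0,-0.48],[0,0,0,0,0,-0.6],[0,0,0,0,0,-0.72],[0,0,0,0,0,-0.84],[0,0,0,0,0,-0.96]]}' >/dev/null; python3 - <<'E'
from pour import *
c=go(pg+[0,0,.1],rg,grasp=False,n='over')
c=go(pg+[0,0,.001],rg,grasp=False,n='down',cur=c)
E
```

```text
over d [-0.0531 -0.284   0.1397] w [ 0.652  -0.2076 -0.3655] |d|0.321 |w|0.776 q [ 0.01 -0.13  2.27  1.32  1.13 -0.45] bad 0.0000
down d [-0.0899 -0.0002  0.0415] w [0. 0. 0.] |d|0.099 |w|0.000 q [ 0.01  0.13  2.25  1.43  1.09 -0.71] bad 0.0000
```

```bash
python3 -m inch '{"offsets":[[-0.007,-0.036,0.017,0.08,-0.026,-0.046],[-0.013,-0.071,0.035,0.163,-0.052,-0.091],[-0.02,-0.107,0.052,0.245,-0.078,-0.137],[-0.027,-0.142,0.07,0.326,-0.104,-0.183],[-0.033,-0.178,0.087,0.407,-0.13,-0.228],[-0.04,-0.213,0.105,0.49,-0.156,-0.274],[-0.046,-0.248,0.122,0.57,-0.182,-0.32],[-0.0531,-0.284,0.1397,0.652,-0.2076,-0.3655]]}' >/dev/null; python3 -m inch '{"offsets":[[0,0,0,0,0,0],[0,0,0,0,0,0]]}'; python3 - <<'E'
from pour import *
c=go(pg+[0,0,.001],rg,grasp=False,n='down')
s=arm.get_state();print('tilt',np.degrees(np.arccos(R.from_quat(s['ee_rot']).apply(cz)[2])),'bottom z',cup(s['tool_pos'],R.from_quat(s['ee_rot']))[0])
import cv2
a=[cv2.imread('pics/top4.png')[195:270,240:340],cv2.imread('pics/side4.png')[195:270,270:370]]
cv2.imwrite('pics/v4.png',np.hstack([cv2.resize(i,(400,300),interpolation=2) for i in a]))
E
```

```text
t: 12.47
tool_pos: [0.4662, 0.3024, 0.1488]
ee_rot: [0.667, 0.514, 0.426, -0.331]
ft_force: [-0.5, -0.9, -0.9]
finger_gap: 0.599
grasp_force: 32.7
down d [-0.0913  0.0013  0.0399] w [-0.0042 -0.0016 -0.0035] |d|0.100 |w|0.006 q [ 0.01  0.13  2.25  1.43  1.09 -0.71] bad 0.0000
tilt 0.296989719674474 bottom z [0.4671349  0.30633541 0.10058117]
```

View pics/v4.png

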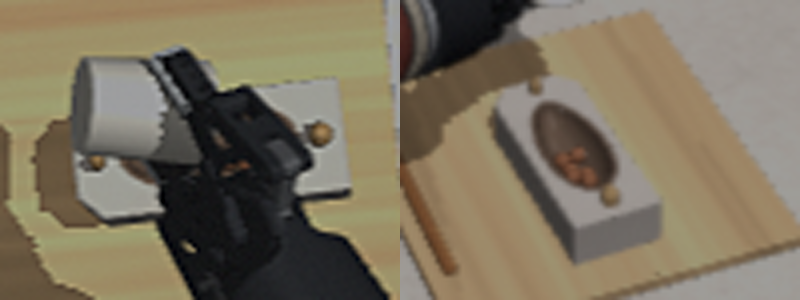

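Pellets show in the hollow near the blunt end, but I can't count them here. I'll place the cup and count numerically afterwards.

```bash
python3 -m inch '{"offsets":[[-0.02,0,0.009,0,0,0],[-0.045,0.001,0.02,0,0,0],[-0.07,0.001,0.031,-0.004,-0.0016,-0.0035],[-0.082,0.001,0.036,-0.004,-0.0016,-0.0035],[-0.088,0.001,0.0385,-0.004,-0.0016,-0.0035],[-0.0913,0.001,0.04,-0.004,-0.0016,-0.0035],[-0.0913,0.001,0.04,-0.004,-0.0016,-0.0035]]}'; python3 -m inch '{"offsets":[[-0.0009,0,0.0004,0,0,0],[-0.0013,0,0.0006,0,0,0],[-0.0013,0,0.0006,0,0,0]]}'
```

```text
t: 13.05
tool_pos: [0.4682, 0.2977, 0.0494]
ee_rot: [0.668, 0.513, 0.429, -0.327]
ft_force: [0.1, 0.9, -2.2]
finger_gap: 0.601
grasp_force: 32.7
t: 13.3
tool_pos: [0.4686, 0.2983, 0.0491]
ee_rot: [0.667, 0.514, 0.43, -0.326]
ft_force: [1.0, -0.2, -1.1]
finger_gap: 0.598
grasp_force: 32.7
```

```bash
python3 -m inch '{"offsets":[[-0.0005,0,0.0002,0,0,0],[-0.0009,0,0.0004,0,0,0],[-0.0009,0,0.0004,0,0,0]]}'|grep -E 'pos|ft'; python3 -m inch '{"offsets":[[-0.0005,0,0.0002,0,0,0],[-0.0009,0,0.0004,0,0,0],[-0.0009,0,0.0004,0,0,0]]}'|grep -E 'pos|ft'
```

```text
tool_pos: [0.4684, 0.2985, 0.0481]
ft_force: [-0.3, -1.4, 2.3]
tool_pos: [0.4684, 0.2988, 0.048]
ft_force: [-5.2, -3.7, 10.1]
```

```bash
python3 -m inch '{"offsets":[[0.0006,0,-0.0002,0,0,0],[0.0006,0,-0.0002,0,0,0]]}'|grep -E 'pos|ft'; python3 -m inch '{"offsets":[[0,0,0,0,0,0],[0,0,0,0,0,0],[0,0,0,0,0,0],[0,0,0,0,0,0],[0,0,0,0,0,0],[0,0,0,0,0,0]]}' 1.0|grep -E 'ft|gap'; python3 -m inch '{"offsets":[[0,0,-0.025,0,0,0],[0,0,-0.05,0,0,0],[0,0,-0.08,0,0,0],[0,0,-0.11,0,0,0],[0.03,0,-0.12,0,0,0],[0.07,0,-0.135,0,0,0],[0.11,0,-0.15,0,0,0],[0.15,0,-0.16,0,0,0]]}'; python3 snap.py top:top5 side:side5 wrist:wr5; python3 - <<'E'
import cv2,numpy as np
t=cv2.imread('pics/top5.png');s=cv2.imread('pics/side5.png');w=cv2.imread('pics/wr5.png')
a=[cv2.resize(t[215:252,265:325],(480,296),interpolation=2),cv2.resize(t[230:290,110:174],(316,296),interpolation=2)]
b=[cv2.resize(s[205:261,280:354],(396,300),interpolation=2),cv2.resize(w[180:480,120:520],(400,300))]
cv2.imwrite('pics/v5.png',np.vstack([np.hstack(a),np.hstack(b)]))
E
```

```text
tool_pos: [0.4684, 0.2987, 0.0481]
ft_force: [-2.6, -2.1, 5.7]
ft_force: [-0.5, -0.0, -0.0]
finger_gap: 1.0
t: 15.13
tool_pos: [0.445, 0.2183, 0.2498]
ee_rot: [0.668, 0.513, 0.429, -0.326]
ft_force: [-0.1, -0.6, 0.3]
finger_gap: 1.002
grasp_force: 0.0
```

View pics/v5.png

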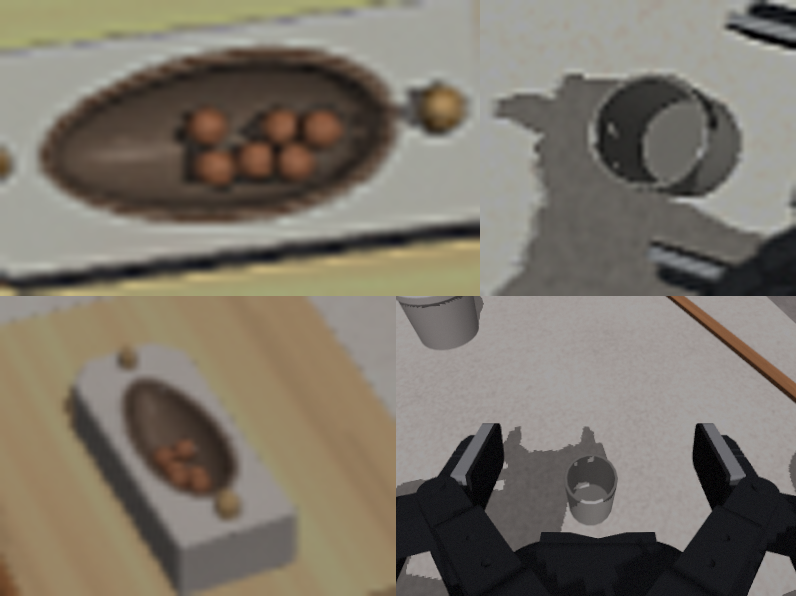

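All six pellets are in the hollow, and the cup stands empty and upright. Next is the upper half.

```bash
cat >> plan.py <<'E'
def Rd(yaw,s): # tool down, tool x along half's x (s=1) or -x
    x=s*np.array([np.cos(yaw),np.sin(yaw),0]);z=np.array([0,0,-1.]);return R.from_matrix(np.c_[x,np.cross(z,x),z])
E
python3 - <<'E'
from to import *
for s in(1,-1):
    r=Rd(1.2133,s)
    a=go([.5585,-.312,.24],r,grasp=False,n='viewU %d'%s)
    b=go([.5323,-.0258,.232],Rd(1.7257,s),grasp=False,n='L',cur=a);b=go([.5323,-.0258,.09],Rd(1.7257,s),grasp=False,n='L',cur=b)
E
```

```text
viewU 1 d [-0.2175  0.2441 -0.4328] w [-0.042  -1.1393  0.0952] |d|0.542 |w|1.144 q [-0.63  0.1   1.59  0.    1.45 -0.27] bad 0.0000
L d [ 0.2589 -0.1247  0.008 ] w [ 0.      0.     -0.5124] |d|0.288 |w|0.512 q [-0.19 -0.15  1.85  0.    1.44 -0.34] bad 0.0000
L d [0.    0.    0.142] w [0. 0. 0.] |d|0.142 |w|0.000 q [-0.19 -0.    1.96  0.    1.18 -0.34] bad 0.0000
viewU -1 d [-0.2175  0.2441 -0.4328] w [ 1.6467 -0.0607 -2.5683] |d|0.542 |w|3.052 q [-0.58  0.1   1.6  -0.11  1.44 -3.14] bad 0.2343
L d [-0.2589  0.1247  0.008 ] w [-0.     -0.     -0.5124] |d|0.288 |w|0.512 q [-0.11 -0.15  1.86 -0.15  1.42 -3.14] bad 0.2869
L d [0.    0.    0.142] w [0. 0. 0.] |d|0.142 |w|0.000 q [-0.1   0.    1.97 -0.18  1.16 -3.14] bad 0.2830
```

```bash
python3 - <<'E'
from to import *
go([.5323,-.0258,.19],Rd(1.7257,1),grasp=False,n='L')
E
```

```text
L d [-0.1488  0.1444 -0.1674] w [ 0.2495 -1.1192 -0.3603] |d|0.267 |w|1.202 q [-0.19 -0.12  1.89  0.    1.37 -0.34] bad 0.0000
```

```bash
python3 -m inch '{"offsets":[[-0.015,0.014,-0.018,0.025,-0.112,-0.036],[-0.03,0.029,-0.036,0.05,-0.224,-0.072],[-0.045,0.043,-0.055,0.075,-0.336,-0.108],[-0.06,0.058,-0.073,0.1,-0.448,-0.144],[-0.075,0.072,-0.09,0.125,-0.56,-0.18],[-0.09,0.087,-0.108,0.15,-0.672,-0.216],[-0.105,0.101,-0.125,0.175,-0.783,-0.252],[-0.12,0.116,-0.142,0.2,-0.895,-0.288]]}' >/dev/null; python3 - <<'E'
from to import *
go([.5323,-.0258,.19],Rd(1.7257,1),grasp=False,n='L')
E
```

```text
L d [-0.0421  0.0174 -0.0012] w [ 0.0362 -0.2226 -0.0723] |d|0.046 |w|0.237 q [-0.19 -0.12  1.89  0.    1.37 -0.34] bad 0.0000
```

```bash
python3 -m inch '{"offsets":[[-0.021,0.009,0,0.018,-0.111,-0.036],[-0.0421,0.0174,-0.0012,0.0362,-0.2226,-0.0723],[-0.0421,0.0174,-0.0012,0.0362,-0.2226,-0.0723],[-0.0421,0.0174,-0.0012,0.0362,-0.2226,-0.0723]]}' | grep -E 'pos|rot'; python3 snap.py wrist:wL top:top6; cat > edge.py <<'E'
from meas import *
from scipy.ndimage import map_coordinates,gaussian_filter
O=np.array([K[i] for i in 'abfedc'])  # outline order
def edgefit(cams,x,half=7,it=8,fixz=None,tol=1.0):
    """cams; x=[x,y,yaw,z] of the top outline; fits to strongest gradients near predicted outline"""
    x=np.array(x,float)
    if fixz is not None:x[3]=fixz
    for n in range(it):
        h=half if n<3 else max(2.5,half/2)
        data=[]
        for c in cams:
            g=gaussian_filter(c['img'].astype(float).mean(2),.7)
            for i in range(6):
                a,b=O[i],O[(i+1)%6]
                s=np.linspace(.06,.94,40 if np.linalg.norm(b-a)>.05 else 10)[:,None]
                P=np.c_[a+s*(b-a),0*s];w=lambda x:R.from_euler('z',x[2]).apply(P)+[x[0],x[1],x[3]]
                uv=proj(c,w(x));t=uv[-1]-uv[0];t/=np.linalg.norm(t);nn=np.array([-t[1],t[0]])
                k=np.arange(-h,h+.01,.25);q=uv[:,None]+k[:,None]*nn
                v=map_coordinates(g,[q[...,1],q[...,0]],order=1,mode='nearest');gr=np.abs(np.gradient(v,axis=1))
                m=gr.argmax(1);ok=(gr.max(1)>.6)&(m>0)&(m<len(k)-1)
                d=k[m]; 
                if ok.sum()>4: med=np.median(d[ok]);ok&=np.abs(d-med)<1.5
                data.append((c,P[ok],uv[ok]+d[ok,None]*nn,nn))
        def f(v):
            r=[((proj(c,R.from_euler('z',v[2]).apply(P)+[v[0],v[1],v[3]])-m)@nn) for c,P,m,nn in data if len(P)]
            r=np.concatenate(r)
            return r if fixz is None else np.r_[r,(v[3]-fixz)*1e5]
        s=least_squares(f,x,loss='soft_l1',f_scale=.5,x_scale=[.01,.01,.1,.01]);x=s.x
    return x,[(len(m),round(float(np.mean((proj(c,R.from_euler('z',x[2]).apply(P)+[x[0],x[1],x[3]])-m)@nn)),2)) for c,P,m,nn in data if len(P)]
def draw(c,x,f):
    im=np.ascontiguousarray(c['img'][:,:,::-1]);P=R.from_euler('z',x[2]).apply(np.c_[O,np.zeros(6)])+[x[0],x[1],x[3]]
    cv2.polylines(im,[np.round(proj(c,P)*8).astype(int).reshape(-1,1,2)],True,(0,255,0),1,shift=3);cv2.imwrite(f,im)
E
python3 - <<'E'
from edge import *
np.set_printoptions(precision=4,suppress=True)
w,t,s=load('wL'),load('top0'),load('side5')
for n,cs in(('w',[w]),('t',[load('top5')]),('ts',[load('top5'),s])):
    print(n,*edgefit(cs,[.5323,-.0258,1.7257,.05],fixz=.05))
print('w free z',*edgefit([w],[.5323,-.0258,1.7257,.05]));print('all free z',*edgefit([w,load('top5')],[.5323,-.0258,1.7257,.05]))
draw(w,[.5323,-.0258,1.7257,.05],'pics/d.png')
E
```

```text
tool_pos: [0.5314, -0.0232, 0.1895]
ee_rot: [0.651, 0.759, 0.003, -0.003]
w [ 0.5339 -0.0219  1.7146  0.05  ] [(35, 1.26), (40, 1.66), (8, 2.31), (10, 2.27), (10, 1.91), (40, 1.29)]
t [ 0.5337 -0.0236  1.7188  0.05  ] [(30, 0.38), (24, 0.56), (10, 0.66), (9, 0.35), (10, 0.57), (34, 0.33)]
ts [ 0.534  -0.0234  1.7154  0.05  ] [(29, 0.31), (26, 0.69), (10, 0.87), (10, 0.35), (10, 0.65), (32, 0.26), (35, 0.13), (14, 2.89), (10, -0.3), (5, -0.15), (10, 0.98), (37, 0.23)]
w free z [ 0.5328 -0.0244  1.6962  0.056 ] [(39, -0.24), (31, 1.3), (9, -0.18), (10, -1.28), (10, 0.38), (19, 3.31)]
all free z [ 0.5332 -0.0242  1.7065  0.0557] [(40, -0.43), (31, 1.63), (10, -0.28), (10, -1.16), (10, 0.48), (25, 1.98), (32, 0.77), (26, 0.77), (10, 1.01), (10, 0.24), (10, 0.41), (32, 0.33)]
```

```bash
python3 - <<'E'
from edge import *
from to import go,Rd
np.set_printoptions(precision=4,suppress=True)
w=load('wL');im=w['img'].astype(int)
for n,x in(('big',-.064),('small',.064)):
    P=R.from_euler('z',1.7165).apply([[x,0,.012]])+[.5338,-.023,.05];u=proj(w,P)[0];u0=u.round().astype(int)
    c=im[u0[1]-14:u0[1]+15,u0[0]-14:u0[0]+15];sat=c[...,0]-c[...,2]
    n8,lab,st,ce=cv2.connectedComponentsWithStats((sat>25).astype(np.uint8));i=1+st[1:,4].argmax()
    uv=ce[i]+u0-14;print(n,'pred',u,'blob',uv,st[i],'sat max',sat.max(),'world@.06',onz(w,[uv],.060))
a=go([.54,-.17,.2],Rd(1.46,1),grasp=False,n='mid')
go([.5585,-.312,.1975],Rd(1.2133,1),grasp=False,n='U')
E
```

```text
big pred [323.7193 314.1768] blob [324.5561 322.7433] [  0  20  29   7 187] sat max 53 world@.06 [[ 0.5453 -0.0956  0.06  ]]
small pred [325.2608 156.6677] blob [325.5636 155.2182] [  9   6  12  13 110] sat max 52 world@.06 [[0.5246 0.0412 0.06  ]]
mid d [-0.1459 -0.0136 -0.0109] w [ 0.0007 -0.0079  0.2632] |d|0.147 |w|0.263 q [-0.44 -0.05  1.81 -0.    1.38 -0.33] bad 0.0000
U d [-0.2891 -0.0169 -0.0095] w [-0.0003 -0.008   0.5099] |d|0.290 |w|0.510 q [-0.63  0.13  1.63  0.    1.38 -0.27] bad 0.0000
```

```bash
python3 -m inch '{"offsets":[[-0.036,-0.002,-0.001,0,-0.001,0.064],[-0.072,-0.004,-0.002,0,-0.002,0.128],[-0.108,-0.006,-0.004,0,-0.003,0.191],[-0.144,-0.008,-0.005,0,-0.004,0.255],[-0.18,-0.01,-0.006,0,-0.005,0.319],[-0.217,-0.013,-0.007,0,-0.006,0.383],[-0.253,-0.015,-0.008,0,-0.007,0.446],[-0.2891,-0.0169,-0.0095,0,-0.008,0.51]]}' >/dev/null; python3 -m inch '{"offsets":[[0,0,0,0,0,0],[0,0,0,0,0,0]]}' | grep -E 'pos|rot'; python3 snap.py wrist:wU; python3 - <<'E'
from edge import *
np.set_printoptions(precision=4,suppress=True)
u=load('wU');t=load('top5');s=load('side5');x0=[.5585,-.312,1.2133,.058]
for n,cs in(('w',[u]),('t',[t]),('s',[s])): 
    x,r=edgefit(cs,x0,fixz=.058);print(n,x,r)
    if n=='w': xu=x
w=load('wL');xl,_=edgefit([w],[.5336,-.023,1.717,.05],fixz=.05)
draw(u,xu,'pics/dU.png');draw(w,xl,'pics/dL.png')
f=lambda n:cv2.resize(cv2.convertScaleAbs(cv2.imread(n)[110:360,190:460],alpha=1.3),(400,370),interpolation=2)
cv2.imwrite('pics/v6.png',np.hstack([f('pics/dL.png'),f('pics/dU.png')]))
E
```

```text
tool_pos: [0.5588, -0.3139, 0.1994]
ee_rot: [0.822, 0.569, 0.001, 0.001]
w [ 0.5577 -0.3092  1.2018  0.058 ] [(13, 1.47), (38, 1.07), (7, 0.51), (8, 0.4), (10, 0.13), (39, 1.12)]
t [ 0.5584 -0.3111  1.212   0.058 ] [(36, -0.26), (32, 0.57), (7, -2.21), (10, -0.16), (10, -0.3), (39, 0.18)]
s [ 0.5558 -0.3075  1.1102  0.058 ] [(37, -0.13), (19, -0.65), (6, -0.07), (3, -0.27), (6, -0.76), (28, -0.36)]
```

View pics/v6.png

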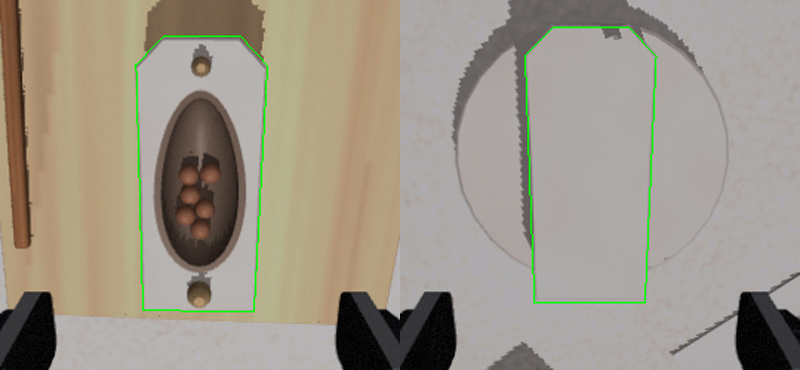

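The overlays match both blocks: the lower half's outline with its dowels on the left, the upper half's outline on the bat on the right. I'll descend to grip the upper half.

```bash
python3 - <<'E'
from to import *
go([.5577,-.3092,.051],Rd(1.2018,1),grasp=False,n='G')
E
```

```text
G d [ 0.0028 -0.0027  0.1483] w [ 0.0022 -0.0001  0.0106] |d|0.148 |w|0.011 q [-0.62  0.28  1.72  0.    1.14 -0.25] bad 0.0000
```

```bash
python3 -m inch '{"offsets":[[0.0028,-0.0027,0.025,0.002,0,0.0106],[0.0028,-0.0027,0.055,0.002,0,0.0106],[0.0028,-0.0027,0.085,0.002,0,0.0106],[0.0028,-0.0027,0.11,0.002,0,0.0106],[0.0028,-0.0027,0.13,0.002,0,0.0106],[0.0028,-0.0027,0.142,0.002,0,0.0106],[0.0028,-0.0027,0.1483,0.002,0,0.0106],[0.0028,-0.0027,0.1483,0.002,0,0.0106]]}' | grep -E 'pos|ft'; python3 -m inch '{"offsets":[[0,0,0,0,0,0],[0,0,0,0,0,0],[0,0,0,0,0,0],[0,0,0,0,0,0],[0,0,0,0,0,0],[0,0,0,0,0,0],[0,0,0,0,0,0],[0,0,0,0,0,0]]}' 0.0 80; python3 st.py
```

```text
tool_pos: [0.5578, -0.308, 0.0502]
ft_force: [-0.5, 0.6, 0.8]
t: 18.6
tool_pos: [0.5599, -0.3103, 0.054]
ee_rot: [0.824, 0.566, 0.0, 0.003]
ft_force: [0.6, 0.9, 5.7]
finger_gap: 0.76
grasp_force: 93.5
t 18.6 j [-0.6217  0.2818  1.7148 -0.0013  1.1395 -0.2536] p [ 0.5599 -0.3103  0.054 ] gap 0.76 gf 93.5 F [0.561  0.9163 5.6634]
x,y,z cols
 [[ 0.3594  0.9332  0.0037]
 [ 0.9332 -0.3593 -0.0041]
 [-0.0025  0.005  -1.    ]]
```

```bash
python3 -m inch '{"offsets":[[0,0,0,0,0,0],[0,0,0,0,0,0],[0,0,0,0,0,0]]}' >/dev/null; python3 st.py; python3 -m inch '{"offsets":[[0,0,-0.004,0,0,0],[0,0,-0.015,0,0,0],[0,0,-0.03,0,0,0],[0,0,-0.055,0,0,0],[0,0,-0.08,0,0,0],[0,0,-0.105,0,0,0],[0,0,-0.105,0,0,0],[0,0,-0.105,0,0,0]]}' >/dev/null; python3 st.py;python3 snap.py side:side7 top:top7
```

```text
t 18.85 j [-0.6217  0.2818  1.7149 -0.0013  1.1395 -0.2536] p [ 0.5599 -0.3103  0.054 ] gap 0.76 gf 93.5 F [1.2936 0.6932 6.8937]
x,y,z cols
 [[ 0.3594  0.9332  0.0037]
 [ 0.9332 -0.3594 -0.0041]
 [-0.0025  0.0049 -1.    ]]
t 19.52 j [-0.6216  0.1581  1.666  -0.0015  1.3108 -0.2535] p [ 0.5594 -0.3099  0.1591] gap 0.754 gf 92.7 F [-0.039   0.8744 -3.9454]
x,y,z cols
 [[ 0.3595  0.9331  0.0045]
 [ 0.9332 -0.3594 -0.0051]
 [-0.0031  0.006  -1.    ]]
```

```bash
python3 -m inch '{"offsets":[[0,0,0,0,0,0],[0,0,0,0,0,0],[0,0,0,0,0,0]]}' | grep -E 'pos|ft'; python3 - <<'E'
from to import *
a=go([.5337,-.0232,.16],Rd(1.7165,1),grasp=False,n='overL')
E
```

```text
tool_pos: [0.5576, -0.3086, 0.1545]
ft_force: [0.7, 0.1, -2.5]
overL d [ 0.2578 -0.1249 -0.0056] w [-0.0019  0.0006 -0.5133] |d|0.286 |w|0.513 q [-0.18 -0.08  1.91  0.    1.31 -0.33] bad 0.0000
```

```bash
python3 -m inch '{"offsets":[[0.032,-0.0156,-0.001,0,0,-0.064],[0.064,-0.031,-0.001,0,0,-0.128],[0.097,-0.047,-0.002,0,0,-0.192],[0.129,-0.062,-0.003,0,0,-0.256],[0.161,-0.078,-0.004,0,0,-0.321],[0.193,-0.094,-0.004,0,0,-0.385],[0.225,-0.109,-0.005,0,0,-0.449],[0.2578,-0.1249,-0.0056,-0.0019,0,-0.5133]]}' >/dev/null; python3 -m inch '{"offsets":[[0,0,0,0,0,0],[0,0,0,0,0,0],[0,0,0,0,0,0],[0,0,0,0,0,0]]}' | grep -E 'pos|ft'; python3 - <<'E'
from to import *
a=go([.5337,-.0232,.115],Rd(1.7165,1),grasp=False,n='hover')
E
```

```text
tool_pos: [0.5346, -0.0245, 0.1612]
ft_force: [0.3, -0.0, -2.2]
hover d [ 0.0016 -0.0008  0.0462] w [ 0.0017  0.0029 -0.0014] |d|0.046 |w|0.004 q [-0.18 -0.03  1.94  0.    1.23 -0.33] bad 0.0000
```

```bash
python3 -m inch '{"offsets":[[0.0004,0,0.01,0,0,0],[0.0008,0,0.02,0,0,0],[0.0012,-0.0004,0.033,0.001,0.002,0],[0.0016,-0.0008,0.0462,0.0017,0.0029,-0.0014],[0.0016,-0.0008,0.0462,0.0017,0.0029,-0.0014],[0.0016,-0.0008,0.0462,0.0017,0.0029,-0.0014],[0.0016,-0.0008,0.0462,0.0017,0.0029,-0.0014],[0.0016,-0.0008,0.0462,0.0017,0.0029,-0.0014]]}' | grep -E 'pos|ft'; python3 st.py; python3 snap.py top:top8 side:side8 wrist:w8; python3 - <<'E'
from edge import *
np.set_printoptions(precision=4,suppress=True)
c=load('top8');s=c['state'];p=s['tool_pos'];M=R.from_quat(s['ee_rot']).as_matrix();yaw=np.arctan2(M[1,0],M[0,0])
x0=[p[0],p[1],yaw,p[2]-.034+.038];print('x0',x0)
for h in (5,7):print('top',*edgefit([c],x0,half=h,fixz=x0[3]))
print('side',*edgefit([load('side8')],x0,half=6,fixz=x0[3]))
print('both',*edgefit([load('side8'),c],x0,half=6))
print('L top',*edgefit([load('top5')],[.5337,-.0236,1.7188,.05],half=5,fixz=.05));print('L side',*edgefit([load('side5')],[.5337,-.0236,1.7188,.05],half=6,fixz=.05))
print('L both',*edgefit([load('side5'),load('top5')],[.5337,-.0236,1.7188,.05],half=6))
E
```

```text
tool_pos: [0.5342, -0.0224, 0.1159]
ft_force: [0.3, -1.0, -3.1]
t 21.53 j [-0.1813 -0.0327  1.9437  0.0003  1.2289 -0.3285] p [ 0.5342 -0.0224  0.1159] gap 0.758 gf 92.2 F [ 0.2536 -0.986  -3.1011]
x,y,z cols
 [[-0.1465  0.9892  0.0017]
 [ 0.9892  0.1465 -0.    ]
 [-0.0002  0.0016 -1.    ]]
x0 [np.float64(0.5341859776922454), np.float64(-0.022436083450746814), np.float64(1.7178569997474489), np.float64(0.11990979519170439)]
top [ 0.521  -0.0228  1.8669  0.1199] [(32, 0.08), (15, 0.12), (10, 0.67), (2, -0.22), (1, -2.26), (16, 0.64)]
top [ 0.5157 -0.0234  1.898   0.1199] [(27, -0.26), (16, 1.0), (10, -0.57), (3, -1.7), (7, 0.08), (8, 1.36)]
side [ 0.5368 -0.0214  1.6854  0.1199] [(40, -0.02), (28, 0.3), (9, -1.18), (3, -1.49), (7, 1.21), (26, 0.09)]
both [ 0.5251 -0.0229  1.884   0.1177] [(37, 0.12), (21, -1.36), (6, 1.96), (5, 0.38), (8, 1.49), (24, 0.11), (27, 0.66), (11, 0.85), (10, 0.73), (5, 0.78), (1, 2.96), (14, -0.35)]
L top [ 0.5335 -0.0235  1.7202  0.05  ] [(34, 0.33), (32, 0.52), (10, 0.6), (9, 0.37), (10, 0.78), (33, 0.44)]
L side [ 0.5349 -0.023   1.7173  0.05  ] [(34, 0.06), (17, -0.0), (10, -0.12), (5, -0.14), (10, 0.81), (39, -0.09)]
L both [ 0.5341 -0.0235  1.718   0.0505] [(34, 0.01), (16, -0.26), (10, -0.25), (6, -0.13), (10, 1.03), (39, 0.11), (33, 0.38), (29, 0.79), (10, 0.87), (10, 0.3), (10, 0.49), (34, 0.15)]
```

```bash
python3 - <<'E'
import re
s=open('edge.py').read()
s=s.replace("tol=1.0):","tol=1.0,xmin=0,fixyaw=False,skip=()):").replace("for i in range(6):\n","for i in range(6):\n                if i in skip: continue\n")
s=s.replace("P=np.c_[a+s*(b-a),0*s];","P=np.c_[a+s*(b-a),0*s];P=P[np.abs(P[:,0])>=xmin];")
s=s.replace("            r=np.concatenate(r)\n","            r=np.concatenate(r)\n            if fixyaw:r=np.r_[r,(v[2]-y0)*1e4]\n").replace("x=np.array(x,float)\n","x=np.array(x,float);y0=x[2]\n",1)
open('edge.py','w').write(s)
E
python3 - <<'E'
from edge import *
np.set_printoptions(precision=4,suppress=True)
c,sd=load('top8'),load('side8');p=c['state']['tool_pos'];x0=[p[0],p[1],1.7179,p[2]+.004]
xl=[.5337,-.0235,1.7179,.05]
for n,a,b,sk in(('top',c,load('top5'),()),('side',sd,load('side5'),()),('wrist',None,load('wL'),())):
  for h in(4,6):
    if a: xa,r=edgefit([a],x0,half=h,fixz=x0[3],xmin=.05,fixyaw=True,skip=sk);print(n,h,'held-TCP',xa[:2]-p[:2],r)
    xb,r=edgefit([b],xl,half=h,fixz=.05,xmin=.05,fixyaw=True,skip=sk);print(n,h,'L',xb[:2],r)
E
```

```text
top 4 held-TCP [0.001  0.0003] [(27, 0.18), (2, 0.0), (7, 0.6), (4, 0.85), (7, 0.37), (7, -0.08)]
top 4 L [ 0.5335 -0.0235] [(35, 0.33), (9, 0.49), (10, 0.65), (9, 0.37), (10, 0.74), (8, 0.45)]
top 6 held-TCP [-0.0113 -0.0015] [(32, 0.15), (5, 1.94), (10, 1.2), (4, -0.46), (6, 1.05), (7, 1.18)]
top 6 L [ 0.5335 -0.0236] [(32, 0.36), (9, 0.51), (10, 0.63), (9, 0.36), (10, 0.69), (8, 0.46)]
side 4 held-TCP [0.0025 0.0009] [(40, -0.04), (7, 0.42), (10, -1.43), (5, -0.76), (7, 1.07), (9, -0.33)]
side 4 L [ 0.5354 -0.0229] [(35, 0.05), (9, 0.1), (10, -0.1), (6, -0.16), (10, 0.66), (9, -0.24)]
side 6 held-TCP [0.0024 0.001 ] [(40, -0.03), (7, 0.37), (9, -1.55), (4, -0.72), (6, 1.09), (9, -0.27)]
side 6 L [ 0.5354 -0.0229] [(35, 0.06), (9, 0.09), (10, -0.05), (5, -0.16), (10, 0.64), (9, -0.23)]
wrist 4 L [ 0.5338 -0.0208] [(37, 0.16), (9, 1.45), (4, 0.18), (4, 1.79), (2, 0.97), (9, 0.8)]
wrist 6 L [ 0.5338 -0.0229] [(31, 1.89), (9, 1.08), (10, 0.87), (10, 0.82), (10, 1.14), (9, 0.89)]
```

```bash
python3 -m inch '{"offsets":[[-0.0012,-0.0017,0.004,0,0,0],[-0.0012,-0.0017,0.009,0,0,0],[-0.0012,-0.0017,0.014,0,0,0],[-0.0012,-0.0017,0.014,0,0,0],[-0.0012,-0.0017,0.014,0,0,0],[-0.0012,-0.0017,0.014,0,0,0]]}' | grep -E 'pos|ft';python3 -m inch '{"offsets":[[0,0,0,0,0,0],[0,0,0,0,0,0],[0,0,0,0,0,0],[0,0,0,0,0,0]]}' | grep -E 'pos|ft'; python3 - <<'E'
from to import *
a=go([.5327,-.0238,.098],Rd(1.718,1),grasp=False,n='align')
E
```

```text
tool_pos: [0.532, -0.0237, 0.101]
ft_force: [0.5, -0.1, -2.5]
tool_pos: [0.5323, -0.0238, 0.1014]
ft_force: [0.2, 0.2, -3.3]
align d [-0.0001  0.0004  0.0034] w [ 0.0007 -0.0001 -0.0001] |d|0.003 |w|0.001 q [-0.18 -0.01  1.96  0.    1.2  -0.33] bad 0.0000
```

Well aligned. I'll lower it slowly and watch the force.

```bash
python3 -m inch '{"offsets":[[0,0.0004,0.001,0.0007,0,0],[0,0.0004,0.002,0.0007,0,0],[0,0.0004,0.003,0.0007,0,0],[0,0.0004,0.004,0.0007,0,0],[0,0.0004,0.005,0.0007,0,0],[0,0.0004,0.005,0.0007,0,0],[0,0.0004,0.005,0.0007,0,0]]}' | grep -E 'pos|ft';python3 -m inch '{"offsets":[[0,0,0.001,0,0,0],[0,0,0.002,0,0,0],[0,0,0.003,0,0,0],[0,0,0.003,0,0,0],[0,0,0.003,0,0,0]]}' | grep -E 'pos|ft'
```

```text
tool_pos: [0.5324, -0.0237, 0.0961]
ft_force: [0.3, 0.0, -2.9]
tool_pos: [0.5324, -0.0237, 0.0931]
ft_force: [-0.3, -0.1, -4.5]
```

```bash
python3 -m inch '{"offsets":[[0,0,0.001,0,0,0],[0,0,0.002,0,0,0],[0,0,0.003,0,0,0],[0,0,0.003,0,0,0],[0,0,0.003,0,0,0]]}' | grep -E 'pos|ft';python3 -m inch '{"offsets":[[0,0,0.001,0,0,0],[0,0,0.002,0,0,0],[0,0,0.003,0,0,0],[0,0,0.003,0,0,0],[0,0,0.003,0,0,0]]}' | grep -E 'pos|ft'
```

```text
tool_pos: [0.5327, -0.0237, 0.0902]
ft_force: [1.9, 0.6, -3.7]
tool_pos: [0.5329, -0.0236, 0.0874]
ft_force: [1.9, 0.6, -3.7]
```

```bash
python3 -m inch '{"offsets":[[0,0,0.0007,0,0,0],[0,0,0.0014,0,0,0],[0,0,0.002,0,0,0],[0,0,0.002,0,0,0]]}' | grep -E 'pos|ft';python3 -m inch '{"offsets":[[0,0,0.0005,0,0,0],[0,0,0.001,0,0,0],[0,0,0.001,0,0,0],[0,0,0.001,0,0,0]]}' | grep -E 'pos|ft'
```

```text
tool_pos: [0.5329, -0.0237, 0.0855]
ft_force: [3.4, 1.6, -2.9]
tool_pos: [0.5329, -0.0237, 0.0845]
ft_force: [4.3, 2.9, -1.4]
```

```bash
python3 -m inch '{"offsets":[[0,0,0.0003,0,0,0],[0,0,0.0006,0,0,0],[0,0,0.0006,0,0,0],[0,0,0.0006,0,0,0]]}' | grep -E 'pos|ft'
```

```text
tool_pos: [0.5329, -0.0236, 0.0841]
ft_force: [2.4, 2.4, 2.8]
```

```bash
python3 -m inch '{"offsets":[[0,0,0.0003,0,0,0],[0,0,0.0005,0,0,0],[0,0,0.0005,0,0,0],[0,0,0.0005,0,0,0]]}' | grep -E 'pos|ft'
```

```text
tool_pos: [0.5329, -0.0236, 0.084]
ft_force: [1.1, 3.9, 4.3]
```

```bash
python3 -m inch '{"offsets":[[0,0,0.0005,0,0,0],[0,0,0.001,0,0,0],[0,0,0.001,0,0,0],[0,0,0.001,0,0,0]]}' | grep -E 'pos|ft'
```

```text
tool_pos: [0.5329, -0.0236, 0.084]
ft_force: [-1.8, 3.8, 11.4]
```

```bash
python3 -m inch '{"offsets":[[0,0,0.0003,0,0,0],[0,0,0.0003,0,0,0],[0,0,0.0003,0,0,0],[0,0,0.0003,0,0,0]]}' | grep -E 'pos|ft|force'; python3 snap.py side:side9 top:top9; python3 - <<'E'
from edge import *
np.set_printoptions(precision=4,suppress=True)
x,r=edgefit([load('side9'),load('top9')],[.533,-.0236,1.718,.088],half=4,xmin=.05,fixyaw=True);print('upper top face',x)
import cv2
for n in('top5','top9'):
    im=load(n)['img'].astype(int)
# cup and bystanders unchanged?
a,b=load('top5')['img'].astype(int),load('top9')['img'].astype(int)
for nm,(x0,x1,y0,y1) in dict(cup=(110,172,235,285),bowl=(160,230,100,165),pin=(260,410,115,165)).items():print(nm,np.abs(a-b)[y0:y1,x0:x1].mean().round(2))
E
```

```text
tool_pos: [0.5329, -0.0236, 0.084]
ft_force: [-4.0, 4.1, 12.7]
grasp_force: 94.7
upper top face [ 0.5346 -0.0229  1.718   0.0882]
cup 26.33
bowl 1.02
pin 1.04
```

```bash
python3 -c "
from rig import arm
print(arm.get_state()['t'],arm.get_state()['ft_force']); print(arm.sign_off())"
```

```text
26.45 [-3.69857168  4.37544747 12.19846985]
the job is handed in; nothing more can be done
None
```

The job is handed in at 26.5 s: all six pellets are in the hollow, the cup stands empty and upright on the bench, and the mould is closed flush on both dowels, held pressed at about 15 N (estimated from the wrist force plus the half's weight).

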